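# Load the last vial under a counterweighted hold-down cover

### The job

Load the vial that stands on the bench into the empty well of the vial block. First lift the block's counterweighted cover by its handle bar over its balance point and guide it gently all the way back until it rests open by itself on its stop: never let it swing or bang, and do not force it against the stop. Then stand the vial fully home in the empty well with a gentle push at most, let go, and leave the two loaded vials, the jar and the solvent bottle where they are.

Things in the scene. Friction and masses are not known exactly. Their poses are not given: they have to be found in the camera images.
- unit: Grey vial heating block, fixed to the bench. Origin: at bench height, under the centre of the aluminium block; x points from the handle side to the hinge side, y along the row of wells, z up. Grey base plate 10 mm thick, x -90 to 150, y +-130 mm. Hinge cheeks at x = 85, y = +-118 mm, 130 mm high. Black control box 38 mm high at x -81 to -51, y +-50 mm.
- block_top (a point): Centre of the top face of the aluminium block, 65 mm above the bench. The block is 60 (unit x) by 160 mm (unit y), with three wells of 25 mm diameter at unit x = 0, y = -50, 0 and +50 mm. Seated vials stand about 28 mm out of it. The shut cover hangs over it, so the wells can be reached only with the cover open.
- cover: Counterweighted hold-down cover. Origin on the hinge line, midway, at unit x = 85, y = 0, z = 115 mm. Axes as the unit's when shut (level); opening turns it about its +y axis: the handle goes up, over and back past the hinge. Two rails (8 mm wide, 16 high, y = +-98 mm) run from hinge to handle bar; a white plate (x -111 to -55 mm) lies between them. Its z axis tilts as it opens.
- handle (a point): Centre of the cover's handle bar: a plain steel round bar of 12 mm diameter along the cover's y axis, 188 mm free length between the rails, 170 mm from the hinge line (cover x = -170 mm). 53 mm are free between the bar and the white plate. The bar can turn between the fingers that pinch it.
- weight: Steel counterweight of the cover, clamped on its stub: a drum 48 mm in diameter, 70 mm long. Origin: the drum's centre, 60 to 72 mm above the hinge line when shut. Its mass and setting vary: the cover balances somewhere between 30 and 50 degrees of opening, falls shut before and open after, freely and fast if let go. Moving it slowly takes under 5 N at the handle.
- post: Small grey column (22 x 60 mm, 26 high) on the unit behind the hinge, at unit x = 149 mm. It carries the rubber-topped stop screw on which the counterweight comes to lie. The screw's height is set differently each time: the cover rests at an opening anywhere between 90 and 120 degrees, to be found by feel. The stop is stiff. Origin: underside centre, 10 mm above the bench.
- pad: Thin black rubber disc (21 mm diameter, 2 mm thick, fixed) on the floor of the empty well, 45 mm below the block's top face. Origin: centre of its underside, on the well's axis. It marks which of the three wells is the empty one; a vial fully home stands on the pad, 2 mm above this origin.
- vial: The glass vial to load, standing upright on the bench: 22.5 mm diameter, 75 mm tall, 30 g, with an 11 mm high aluminium crimp cap of the same diameter. Origin: centre of its foot; z axis up along it.
- vial_b: An equal vial already loaded in another well; leave it. Origin: centre of its foot.
- vial_c: An equal vial already loaded in the remaining well; leave it. Origin: centre of its foot.
- jar: Glass jar with white cap, 60 mm diameter, 70 mm high, standing on the bench; leave it. Origin: centre of its foot.
- solvent: Amber solvent bottle with blue cap, 76 mm diameter, 160 mm high, standing on the bench; leave it. Origin: centre of its foot.
Things that resemble listed ones, but are neither listed nor needed, are in the scene too. Leave any purple look-alike of the vial alone.

How it is judged:
By the outcome, as a careful person would: the job done as asked, in the order asked, and still so for the second after the job is handed in, with the robot touching nothing.
It also fails if it takes over 72 s, if anything falls off the work surface, if the arm or the gripper's body presses on something with over 40 N, if the wrist force passes 120 N, or if a joint passes its speed limit or range.

### The arm

A 7-joint arm with a two-finger parallel gripper is mounted at the origin on the work surface. World frame = base frame: x ahead of the robot, y to its left, z up, the work surface at z = 0. Lengths are in mm, angles in rad, forces in N, time in s.
With the tool pointing down it reaches from about 425 to 975 mm from the base axis. Payload 16.7 kg.
Tool frame: the origin (TCP) lies on the centre line of the jaws, within the pads' length; the fingertips stand tip_reach ahead of it and the grasp point (between the pads) lies 5 mm behind it (tip_reach is the distance from the TCP to the fingertips, in mm); z points along the fingers, y is the direction in which the jaws open and shut (so a half turn about z gives the same grasp; the last joint's range is limited). The gripper opens to 85 mm and grips with 20 to 120 N. Pads are 22 mm wide; open, the fingers measure 114 mm over their backs; the gripper's body (76 mm by 85 mm) begins 54 mm behind the grasp point. The pads swing forward as they close: fully open they stand 13 mm farther back than shut.
Start: joints at [-1.431, 0.426, 0.074, 1.606, -0.034, 1.111, -0.067], TCP at [192.248, 647.007, 245.302] pointing down, gripper open.
Joint ranges: [-2.85, 2.85], [-0.5, 2.14], [-1.23, 1.37], [0.21, 2.46], [-1.02, 4.16], [0.16, 2.05], [-2.73, 2.73]. Speed limits (rad/s): [1.89, 1.89, 2.39, 2.39, 3.01, 3.01, 3.01].

### API

Orientations are given as a rotation vector (axis times angle).
In Python, from station import read_state, camera, camera_params, close_job, tip_reach gives the robot as it stands.
- The arm moves only by the tool drive_tool, never from a script. Its argument "rows" is a list that holds one entry, the list of rows, each a list of 5 numbers: the shift along the tool's x, y, z in cm, then the turn about the tool's z in rad, then the gripper's target within -1 to 1 (fully open at 1, half-way at 0, shut at -1). A call has 1 to 8 rows; each row is the pose to reach, as a shift and turn from the pose commanded when the call began, along the tool's axes at that moment; what a row does not reach only later rows make up. A row lasts 1/12 s, in which the tool goes at most 41.7 mm and 7.16 degrees, less where a joint would pass 70% of its speed; a pose out of reach is approached as far as the arm can. A call with a gripper value outside its range is refused whole. The fingers move at their own pace and stop on an object; "grip_force" is the grip in N (left out, the last holds). Time passes only in rows, so rows that repeat a pose let the fingers close. It gives the time, the measured TCP pose, the force and the opening at its end, in the units of the state.
- read_state(): the state, without advancing time (a new reading comes with each control period).
- camera(name): name is "scene" or "top" or "wrist"; returns (picture, depth): 480x640x3 uint8, blue, green, red; 480x640 float32, mm along the optical axis (not along the pixel's ray), 0 where there is no reading.
- camera_params(name): a dict with "K" (3x3 intrinsics, pixels), "R" (3x3) and "t" (3): a world point X has camera coordinates R X + t. Camera axes: x right, y down, z forward; pixel columns grow to the right and rows downward; lengths in mm; the calibration is good to about 2 mm. A picture is of the moment at which its call begins: read the wrist's pose just before it. camera_params takes no time and is no camera call; for the wrist camera it gives the pose at the moment of the call.
- close_job(): hands the job in, once; it reports no verdict.
The state is a dict: "t": time; "q": joint angles; "joint_velocities": joint speeds; "tau": joint torques, N m; "ee_pos": TCP position; "tool_rot": TCP orientation; "force": force on the tool from outside, world axes, zero at the start; "wrist_torque": the same for the moment, N m; "width": finger opening in mm.
Only numpy, scipy, OpenCV 4.12 (cv2) and the standard library are available. Lean on these libraries where they do the work, as an engineer would, in place of code of your own. Each camera call takes 0.05 s, during which the arm holds its last target.

## Working session

There is one attempt and no reset: what is moved stays moved. The work goes in short steps, Python scripts to look and compute and a tool call to move; the robot and the scene stay as the last step left them, time stands still between calls to the robot, and variables do not carry over. Pictures are saved under pics/ and viewed, and the job is handed in when it is done.

Besides the shell and the picture viewer there is one more tool, called after "Emit:" as name([rows], argument=value, ...), one row to a line, values as JSON. drive_tool: Moves the arm, as the interface text tells. Its arguments: {"type":"object","properties":{"rows":{"type":"array","items":{"type":"array","items":{"type":"array","items":{"type":"number"}}}},"grip_force":{"type":"number"}},"required":["rows"]}

```bash
ls; mkdir -p pics; python3 - <<'E'
from station import *
import cv2,numpy as np
print(read_state(), tip_reach if not callable(tip_reach) else tip_reach())
for n in("scene","top"):
    p,d=camera(n); cv2.imwrite(f"pics/{n}0.png",p); np.save(f"pics/{n}0.npy",d)
    c=camera_params(n); print(n,c); np.savez(f"pics/{n}0cal.npz",**c)
E
```

```text
pics
{'t': 0.0, 'q': array([-1.43150495,  0.42674392,  0.07383578,  1.60658523, -0.03409514,
        1.11085654, -0.06712308]), 'joint_velocities': array([ 1.68984333e-05, -8.01533343e-04,  1.08912311e-03, -2.35762102e-03,
        9.69824841e-04, -1.08926766e-04, -4.33543560e-04]), 'tau': array([-2.25107644e-03, -9.49833798e+01,  3.76010925e+00, -4.63554168e+01,
        1.91988802e-02,  9.70527035e-03,  1.56593433e-04]), 'ee_pos': array([192.14163777, 646.66099464, 244.61181363]), 'tool_rot': array([-4.52103198e-01, -3.10879460e+00,  2.09019611e-03]), 'force': array([-1.73950791, -0.41400114, -0.14242274]), 'wrist_torque': array([-0.01819863,  0.0855146 , -0.00753232]), 'width': 85.63138239769259} 14.0
scene {'K': array([[507.25835918,   0.        , 317.31488155],
       [  0.        , 507.25835918, 244.31636671],
       [  0.        ,   0.        ,   1.        ]]), 'R': array([[ 0.40643278,  0.91350329,  0.01800347],
       [ 0.64906673, -0.2748003 , -0.70936392],
       [-0.64305892,  0.29999421, -0.70461245]]), 't': array([-297.56938732, -268.07861127, 1429.78199216])}
top {'K': array([[545.90588922,   0.        , 316.87752252],
       [  0.        , 545.90588922, 236.71075667],
       [  0.        ,   0.        ,   1.        ]]), 'R': array([[-0.00886906, -0.99970568,  0.02258072],
       [-0.99838917,  0.00758736, -0.05622728],
       [ 0.0560394 , -0.02304303, -0.99816261]]), 't': array([  54.02924503,  593.26730134, 1286.20985412])}
```

View pics/scene0.png

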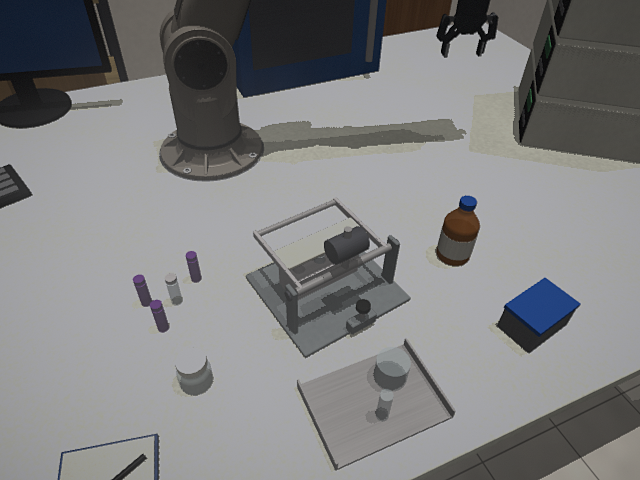

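View pics/top0.png

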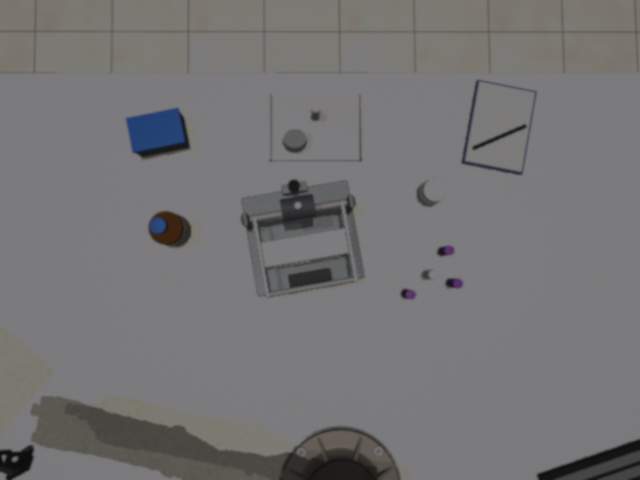

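```bash
python3 - <<'E'
import cv2,numpy as np
s=cv2.imread("pics/scene0.png");t=cv2.imread("pics/top0.png")
t=np.clip(t*1.8,0,255).astype('uint8')
f=lambda im,x0,x1,y0,y1,k:cv2.resize(im[y0:y1,x0:x1],None,fx=k,fy=k,interpolation=cv2.INTER_CUBIC)
cv2.imwrite("pics/c1.png",f(s,110,230,230,400,3.5))
cv2.imwrite("pics/c2.png",f(s,235,425,190,360,3.5))
cv2.imwrite("pics/c3.png",f(t,230,380,160,310,4))
cv2.imwrite("pics/c4.png",f(t,390,480,170,310,4.2))
cv2.imwrite("pics/c5.png",f(s,290,460,330,470,4))
E
```

```text
(no output)
```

View pics/c1.png

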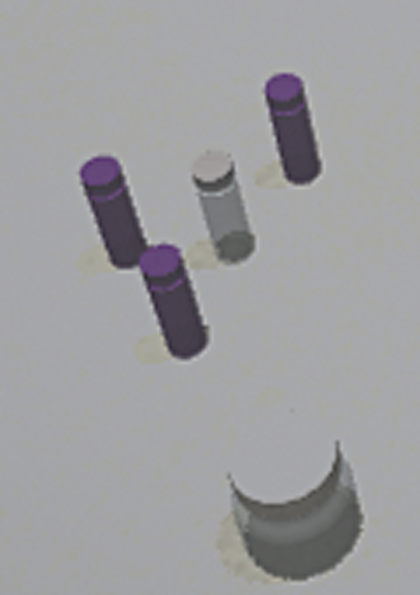

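View pics/c2.png

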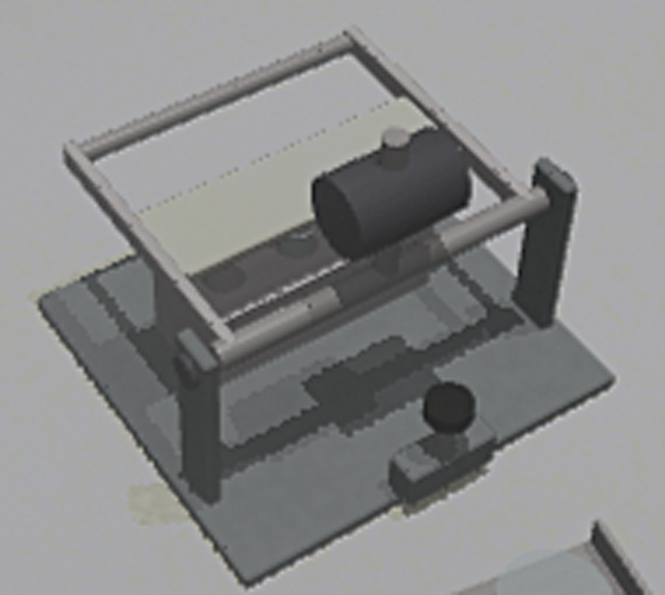

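View pics/c3.png

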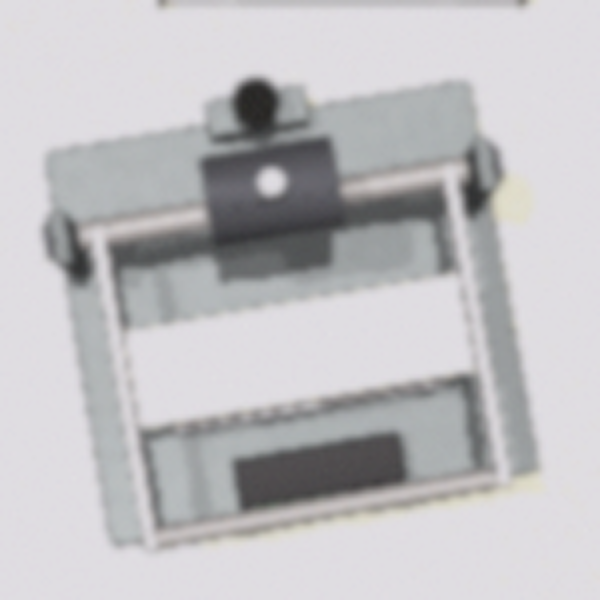

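View pics/c4.png

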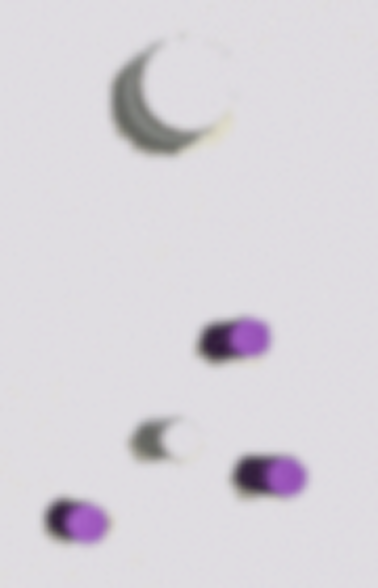

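View pics/c5.png

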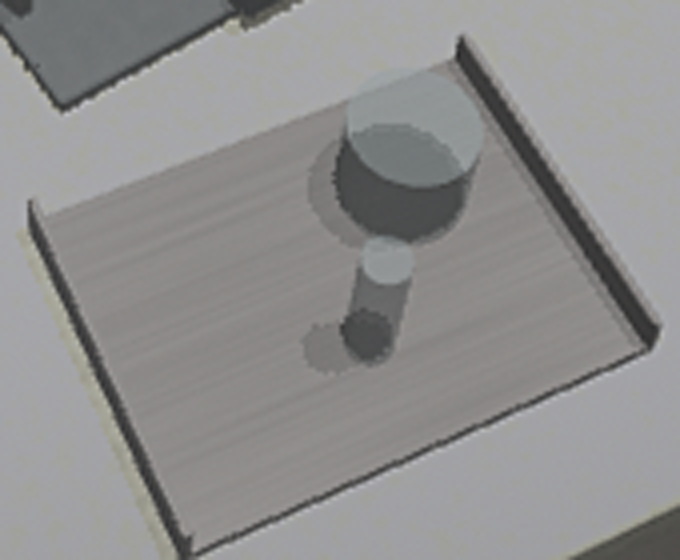

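```bash
cat > h.py <<'E'
import numpy as np,cv2
from scipy.optimize import least_squares
def cal(n): return dict(np.load(f"pics/{n}0cal.npz"))
def proj(c,X):
    X=np.atleast_2d(X); p=X@c["R"].T+c["t"]; q=p@c["K"].T; return q[:,:2]/q[:,2:]
def ray(c,uv,z):
    d=c["R"].T@np.linalg.inv(c["K"])@np.r_[uv,1]; o=-c["R"].T@c["t"]; return o+d*(z-o[2])/d[2]
def U(p,X):
    X=np.atleast_2d(X).astype(float);c,s=np.cos(p[2]),np.sin(p[2])
    return np.c_[p[0]+c*X[:,0]-s*X[:,1],p[1]+s*X[:,0]+c*X[:,1],X[:,2]]
E
python3 - <<'E'
from h import *
T,S=cal("top"),cal("scene")
ot=[((241.25,198),(150,130,10)),((348.25,180.5),(150,-130,10)),((258,296.25),(-90,130,10)),((365,278),(-90,-130,10))]
os_=[((246.4,276.3),(-90,-130,10)),((305.6,357.1),(150,-130,10)),((409.9,298.6),(150,130,10))]
def r(p,pr=0):
    a=(proj(T,U(p,[o[1] for o in ot]))-[o[0] for o in ot])
    b=(proj(S,U(p,[o[1] for o in os_]))-[o[0] for o in os_])
    if pr: print(a.round(1),b.round(1))
    return np.r_[a.ravel(),b.ravel()]
s=least_squares(r,[600,0,0],loss="soft_l1");print(s.x);r(s.x,1);np.save("unit.npy",s.x)
p=s.x
print("handle ends",U(p,[[-85,94,115],[-85,-94,115],[-85,0,115]]).round(1))
for n,X in (("h+",(-85,98,115)),("h-",(-85,-98,115))): print(n,proj(T,U(p,X)),proj(S,U(p,X)))
ds=np.load("pics/scene0.npy"); dt=np.load("pics/top0.npy")
for n,c,d in(("T",T,dt),("S",S,ds)):
    h=U(p,[[-85,40,115],[-85,-40,115]]);uv=proj(c,h);print(n,uv,(h@c["R"].T+c["t"])[:,2],[d[int(round(v))-1:int(round(v))+2,int(round(u))] for u,v in uv])
# vial: cap top centre and foot
def tri(a,b):
    f=lambda X:np.r_[(proj(T,X)-a).ravel(),(proj(S,X)-b).ravel()]
    q=least_squares(f,[600,-200,50]);return q.x,q.fun
g=lambda x,y:(390+x/4.2,170+y/4.2)
k=lambda x,y:(110+x/3.5,230+y/3.5)
print("vial top",tri(g(183,440),k(214,166)))
print("vial foot",ray(S,k(235,246),0),ray(T,g(149,441),0))
for nm,a,b in(("pA",g(249,338),k(162,262)),("pB",g(285,476),k(102,172)),("pC",g(88,523),k(285,88))): print(nm,tri(a,b))
E
```

```text
[5.63769073e+02 7.69807825e+01 1.64321622e-01]
[[-0.1 -0.9]
 [-0.5 -1.5]
 [-0.1 -0.1]
 [ 0.3 -0.8]] [[-2.1 -1.5]
 [-1.1 -1. ]
 [ 0.9 -1.1]]
handle ends [[464.5 155.8 115. ]
 [495.3 -29.7 115. ]
 [479.9  63.1 115. ]]
h+ [[267.85525871 293.81839837]] [[335.31503242 201.61330273]]
h- [[355.91985207 278.29095099]] [[255.32075578 235.10406135]]
T [[294.01114242 289.20662316]
 [329.95567002 282.86892558]] [1195.58579379 1198.13777236] [array([1189.2766, 1188.9618, 1191.9551], dtype=float32), array([1196.5359, 1195.9049, 1191.6401], dtype=float32)]
S [[312.86213833 211.01353094]
 [280.24891602 224.66752724]] [1075.10691229 1043.01517278] [array([1068.271 , 1065.8634, 1070.1652], dtype=float32), array([1034.1362, 1033.2765, 1035.1332], dtype=float32)]
vial top (array([ 501.95846997, -213.3714479 ,   72.93306347]), array([-0.83747689, -0.21190662, -0.72694713, -0.05302927]))
vial foot [ 500.44104248 -212.75981782    0.        ] [ 499.93493134 -212.88607296    0.        ]
pA (array([ 556.84391677, -252.70236194,   70.31640175]), array([-0.26932785, -0.06417686, -0.22058417, -0.01722272]))
pB (array([ 481.50756291, -270.39094302,   71.79173265]), array([-0.23737183, -0.05116576, -0.20198853, -0.01739387]))
pC (array([ 457.31957627, -161.67978803,   72.06350033]), array([-0.47405011, -0.13107864, -0.43525576, -0.02825081]))
```

```bash
cat >> h.py <<'E'
from scipy.spatial.transform import Rotation as Ro
from station import *
def delta(X,yaw=None):
    """shift in cm in tool axes to reach X; turn so that tool y points along world angle yaw"""
    s=read_state();R=Ro.from_rotvec(s["tool_rot"]).as_matrix()
    d=R.T@(np.array(X)-s["ee_pos"])/10
    ty=np.arctan2(R[1,1],R[0,1])
    tn=None if yaw is None else (ty-yaw+np.pi/2)%np.pi-np.pi/2
    return d.round(2),tn,s["ee_pos"].round(1),s["force"].round(1),s["width"]
E
python3 - <<'E'
from h import *
p=np.load("unit.npy")
print(delta([480,63,240],p[2]))
T=cal("top");print(ray(T,(160,226),160),ray(T,(433,190),70))
E
```

```text
(array([-44.22, -47.76,   0.53]), np.float64(1.117708433484422), array([192.2, 646.7, 244.7]), array([0.2, 0.3, 0.4]), 85.08562822759933)
[610.76385663 383.35985575 160.        ] [ 696.6423224  -218.74319256   70.        ]
```

Emit:
drive_tool([
  [[-2.6,-2.8,0,0.1,0.0],[-5.2,-5.6,0,0.22,0.0],[-7.9,-8.5,0,0.34,0.0],[-10.6,-11.4,0,0.46,0.0],[-13.3,-14.3,0,0.58,0.0],[-16,-17.2,0,0.7,0.0],[-18.7,-20.1,0,0.82,0.0],[-21.4,-23,0,0.94,0.0]],
])

```text
t: 0.77
ee_pos: [332.2, 363.6, 245.1]
tool_rot: [-1.818, -2.561, 0.0]
force: [1.8, 0.2, 0.1]
width: 42.5
```

```bash
python3 - <<'E'
from h import *
p=np.load("unit.npy")
print(delta([480,63,240],p[2]), read_state()["t"])
E
```

```text
(array([-33.26,   4.04,   0.51]), np.float64(0.17183187437915937), array([332.2, 363.6, 245.1]), array([1.8, 0.2, 0.1]), 42.45690495708033) 0.7667
```

Emit:
drive_tool([
  [[-4.1,0.5,0,0.1,0.0],[-8.2,1,0,0.17,0.0],[-12.3,1.5,0,0.17,0.0],[-16.4,2,0,0.17,0.0],[-20.5,2.5,0,0.17,0.0],[-24.6,3,0,0.17,0.0],[-28.8,3.5,0.5,0.17,0.0],[-32.0,3.9,0.5,0.17,0.0]],
])

```text
t: 1.43
ee_pos: [476.3, 74.1, 240.0]
tool_rot: [2.024, 2.403, -0.0]
force: [-1.3, 1.0, -0.6]
width: 42.5
```

Emit:
drive_tool([
  [[-1.2,0,0,0,0.0],[-1.2,0,0,0,0.0],[-1.2,0,0,0,0.0]],
])

```text
t: 1.68
ee_pos: [477.8, 65.0, 240.1]
tool_rot: [-2.024, -2.402, 0.001]
force: [-0.7, -0.1, 0.3]
width: 42.8
```

```bash
python3 - <<'E'
from h import *
p=np.load("unit.npy")
print(delta([480,63,240],p[2]), read_state()["t"])
c=camera_params("wrist"); P,d=camera("wrist"); cv2.imwrite("pics/w1.png",P); np.save("pics/w1.npy",d)
np.savez("pics/w10cal.npz",**c)
print(proj(c,U(p,[[-85,94,115],[-85,-94,115],[-85,0,115]])))
E
```

```text
(array([-0.23,  0.18,  0.01]), np.float64(0.006042167530510234), array([477.8,  65. , 240.1]), array([-0.7, -0.1,  0.3]), 42.771869990126554) 1.6833
[[322.57036744 105.13251047]
 [320.37839322 342.31285908]
 [321.34827696 237.3675721 ]]
```

View pics/w1.png

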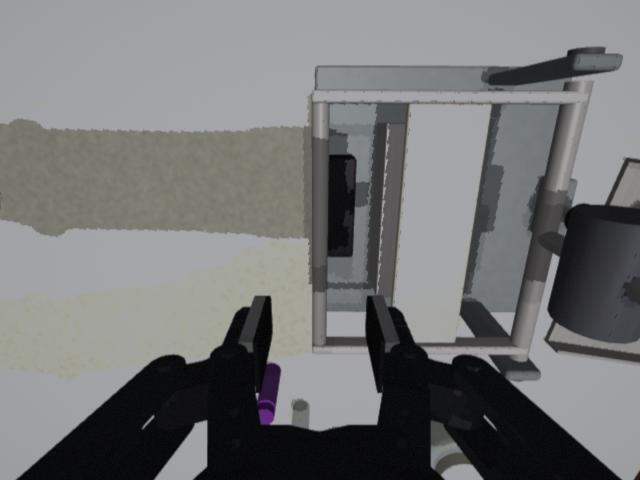

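Emit:
drive_tool([
  [[-0.2,0.1,3,0,0.0],[-0.2,0.1,6,0,0.0],[-0.2,0.1,9,0,0.0],[-0.2,0.1,11,0,0.0],[-0.2,0.1,12,0,0.0],[-0.2,0.1,13,0,0.0],[-0.2,0.1,13,0,0.0]],
])

```text
t: 2.32
ee_pos: [478.7, 64.3, 109.3]
tool_rot: [-2.02, -2.405, 0.002]
force: [-0.7, 0.3, -0.4]
width: 43.1
```

```bash
python3 - <<'E'
from h import *
p=np.load("unit.npy")
print(delta([480,63,110],p[2]), read_state()["t"])
P,d=camera("wrist"); cv2.imwrite("pics/w2.png",P)
E
```

```text
(array([-0.15,  0.1 , -0.07]), np.float64(0.008915619506090211), array([478.7,  64.3, 109.3]), array([-0.7,  0.3, -0.4]), 43.12833372522615) 2.3167
```

View pics/w2.png

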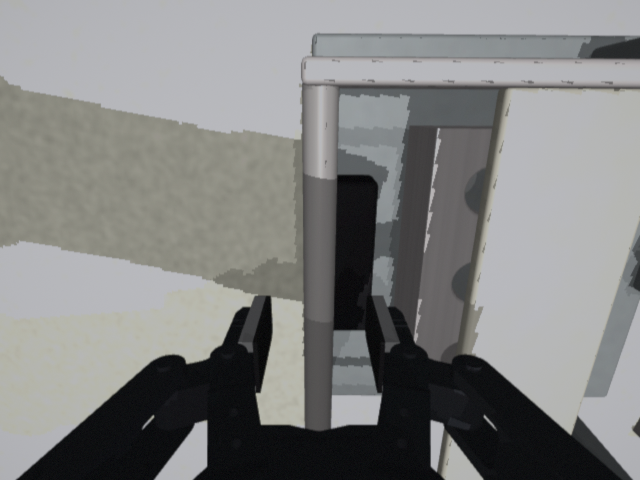

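Emit:
drive_tool([
  [[0,0,0,0,-0.4],[0,0,0,0,-0.7],[0,0,0,0,-0.9],[0,0,0,0,-0.9],[0,0,0,0,-0.9],[0,0,0,0,-0.9]],
], grip_force=30)

```text
t: 2.87
ee_pos: [478.9, 63.7, 111.2]
tool_rot: [-2.022, -2.403, -0.001]
force: [-8.9, -0.9, 14.4]
width: 10.8
```

```bash
python3 - <<'E'
from h import *
s=read_state();print(s["ee_pos"],s["force"],s["wrist_torque"],s["width"],s["t"])
p=np.load("unit.npy")
# arc table: in tool frame, tool y≈unit x, tool z=down. cumulative from shut, (dy,dz) cm
for a in range(0,125,4):
    t=np.radians(a); print(a,round(17*(1-np.cos(t)),2),round(-17*np.sin(t),2),end=" | ")
E
```

```text
[478.8519281   63.67060027 111.20948737] [-8.86109507 -0.87015424 14.36759871] [-0.15896727  1.78196878 -0.09902669] 10.756909592973898 2.8667
0 0.0 -0.0 | 4 0.04 -1.19 | 8 0.17 -2.37 | 12 0.37 -3.53 | 16 0.66 -4.69 | 20 1.03 -5.81 | 24 1.47 -6.91 | 28 1.99 -7.98 | 32 2.58 -9.01 | 36 3.25 -9.99 | 40 3.98 -10.93 | 44 4.77 -11.81 | 48 5.62 -12.63 | 52 6.53 -13.4 | 56 7.49 -14.09 | 60 8.5 -14.72 | 64 9.55 -15.28 | 68 10.63 -15.76 | 72 11.75 -16.17 | 76 12.89 -16.5 | 80 14.05 -16.74 | 84 15.22 -16.91 | 88 16.41 -16.99 | 92 17.59 -16.99 | 96 18.78 -16.91 | 100 19.95 -16.74 | 104 21.11 -16.5 | 108 22.25 -16.17 | 112 23.37 -15.76 | 116 24.45 -15.28 | 120 25.5 -14.72 | 124 26.51 -14.09 |
```

```bash
cat > arc.py <<'E'
import sys,numpy as np
a0,a1,n=float(sys.argv[1]),float(sys.argv[2]),int(sys.argv[3])
for i in range(n):
    s=np.radians(np.linspace(a0+i*(a1-a0)/n,a0+(i+1)*(a1-a0)/n,9))
    print([[0,round(17*(np.cos(s[0])-np.cos(t)),2),round(-17*(np.sin(t)-np.sin(s[0])),2),0,-0.9] for t in s[1:]])
E
python3 arc.py 0 60 5
```

```text
[[0, np.float64(0.01), np.float64(-0.45), 0, -0.9], [0, np.float64(0.02), np.float64(-0.89), 0, -0.9], [0, np.float64(0.05), np.float64(-1.33), 0, -0.9], [0, np.float64(0.09), np.float64(-1.78), 0, -0.9], [0, np.float64(0.15), np.float64(-2.22), 0, -0.9], [0, np.float64(0.21), np.float64(-2.66), 0, -0.9], [0, np.float64(0.28), np.float64(-3.1), 0, -0.9], [0, np.float64(0.37), np.float64(-3.53), 0, -0.9]]
[[0, np.float64(0.1), np.float64(-0.43), 0, -0.9], [0, np.float64(0.21), np.float64(-0.87), 0, -0.9], [0, np.float64(0.33), np.float64(-1.29), 0, -0.9], [0, np.float64(0.46), np.float64(-1.72), 0, -0.9], [0, np.float64(0.6), np.float64(-2.14), 0, -0.9], [0, np.float64(0.76), np.float64(-2.56), 0, -0.9], [0, np.float64(0.92), np.float64(-2.97), 0, -0.9], [0, np.float64(1.1), np.float64(-3.38), 0, -0.9]]
[[0, np.float64(0.19), np.float64(-0.4), 0, -0.9], [0, np.float64(0.38), np.float64(-0.8), 0, -0.9], [0, np.float64(0.59), np.float64(-1.2), 0, -0.9], [0, np.float64(0.81), np.float64(-1.59), 0, -0.9], [0, np.float64(1.04), np.float64(-1.97), 0, -0.9], [0, np.float64(1.27), np.float64(
[... 237 characters left out ...]
(0.83), np.float64(-1.05), 0, -0.9], [0, np.float64(1.12), np.float64(-1.38), 0, -0.9], [0, np.float64(1.42), np.float64(-1.71), 0, -0.9], [0, np.float64(1.73), np.float64(-2.03), 0, -0.9], [0, np.float64(2.05), np.float64(-2.34), 0, -0.9], [0, np.float64(2.38), np.float64(-2.64), 0, -0.9]]
[[0, np.float64(0.33), np.float64(-0.29), 0, -0.9], [0, np.float64(0.68), np.float64(-0.58), 0, -0.9], [0, np.float64(1.03), np.float64(-0.85), 0, -0.9], [0, np.float64(1.38), np.float64(-1.12), 0, -0.9], [0, np.float64(1.75), np.float64(-1.38), 0, -0.9], [0, np.float64(2.12), np.float64(-1.62), 0, -0.9], [0, np.float64(2.49), np.float64(-1.86), 0, -0.9], [0, np.float64(2.88), np.float64(-2.09), 0, -0.9]]
```

Emit:
drive_tool([
  [[0,0.0,-0.3,0,-0.9],[0,0.0,-0.7,0,-0.9],[0,0.05,-1.2,0,-0.9],[0,0.1,-1.7,0,-0.9],[0,0.15,-2.2,0,-0.9],[0,0.2,-2.65,0,-0.9],[0,0.3,-3.1,0,-0.9],[0,0.37,-3.53,0,-0.9]],
])

```text
t: 3.53
ee_pos: [482.1, 64.2, 146.1]
tool_rot: [-2.022, -2.403, 0.002]
force: [-6.7, 1.2, -1.4]
width: 11.1
```

```bash
python3 - <<'E'
from h import *
s=read_state();print(s["ee_pos"],s["force"],s["wrist_torque"],s["width"],s["t"])
p=np.load("unit.npy")
c,sn=np.cos(p[2]),np.sin(p[2]); d=s["ee_pos"][:2]-p[:2]; print("unit",c*d[0]+sn*d[1],-sn*d[0]+c*d[1], np.degrees(np.arctan2(s["ee_pos"][2]+5-115,85-(c*d[0]+sn*d[1]))))
P,d=camera("wrist"); cv2.imwrite("pics/w3.png",P)
E
```

```text
[482.09696044  64.18072365 146.05724852] [-6.6956218   1.21648858 -1.44560967] [ 0.19440928  1.49467015 -0.06093427] 11.092288159051717 3.5333
unit -82.66582656648038 0.7325433794761533 12.136851079995148
```

View pics/w3.png

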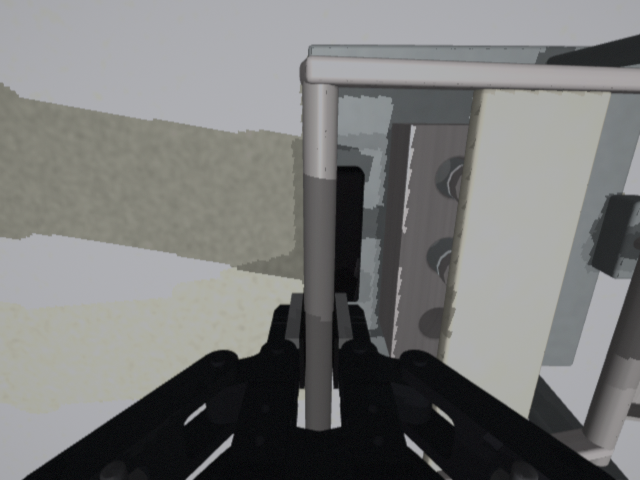

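Emit:
drive_tool([
  [[0,0.05,-0.43,0,-0.9],[0,0.13,-0.87,0,-0.9],[0,0.23,-1.29,0,-0.9],[0,0.36,-1.72,0,-0.9],[0,0.5,-2.14,0,-0.9],[0,0.66,-2.56,0,-0.9],[0,0.82,-2.97,0,-0.9],[0,1.0,-3.38,0,-0.9]],
])

```text
t: 4.25
ee_pos: [492.1, 65.9, 179.8]
tool_rot: [-2.022, -2.403, 0.002]
force: [-10.7, 0.9, 0.9]
width: 10.9
```

Emit:
drive_tool([
  [[0,0.19,-0.4,0,-0.9],[0,0.38,-0.8,0,-0.9],[0,0.59,-1.2,0,-0.9],[0,0.81,-1.59,0,-0.9],[0,1.04,-1.97,0,-0.9],[0,1.27,-2.34,0,-0.9],[0,1.52,-2.71,0,-0.9],[0,1.78,-3.08,0,-0.9]],
])

```text
t: 4.92
ee_pos: [508.1, 68.5, 210.3]
tool_rot: [-2.02, -2.401, 0.006]
force: [-23.6, -1.9, 13.2]
width: 10.7
```

Emit:
drive_tool([
  [[0,0.27,-0.36,0,-0.9],[0,0.54,-0.71,0,-0.9],[0,0.83,-1.05,0,-0.9],[0,1.12,-1.38,0,-0.9],[0,1.42,-1.71,0,-0.9],[0,1.73,-2.03,0,-0.9],[0,2.05,-2.34,0,-0.9],[0,2.38,-2.64,0,-0.9]],
])

```text
t: 5.58
ee_pos: [531.4, 72.4, 237.6]
tool_rot: [-2.02, -2.4, 0.005]
force: [-33.0, -4.4, 34.3]
width: 10.5
```

```bash
cat > st.py <<'E'
from h import *
s=read_state();print(s["ee_pos"],s["force"],s["wrist_torque"],s["width"],s["t"])
p=np.load("unit.npy")
c,sn=np.cos(p[2]),np.sin(p[2]); d=s["ee_pos"][:2]-p[:2]; ux=c*d[0]+sn*d[1]; z=s["ee_pos"][2]+5-115
F=s["force"];fx=c*F[0]+sn*F[1];th=np.arctan2(z,85-ux)
print("unit",ux,-sn*d[0]+c*d[1],"ang",np.degrees(th),"r",np.hypot(z,85-ux))
print("F rad out",-fx*np.cos(th)+F[2]*np.sin(th),"F tangential (opening +)",fx*np.sin(th)+F[2]*np.cos(th))
E
python3 st.py; python3 arc.py 48 84 3;python3 arc.py 84 124 5
```

```text
[531.36496849  72.370223   237.60245186] [-32.95829498  -4.35060463  34.34151511] [-0.84222337  7.10565804 -0.02487847] 10.52135918428839 5.5833
unit -32.72181664739527 0.7523116211181069 ang 47.306387742499375 r 173.61109363945775
F rad out 47.770499569863595 F tangential (opening +) -1.134580489633592
[[0, np.float64(0.33), np.float64(-0.29), 0, -0.9], [0, np.float64(0.68), np.float64(-0.58), 0, -0.9], [0, np.float64(1.03), np.float64(-0.85), 0, -0.9], [0, np.float64(1.38), np.float64(-1.12), 0, -0.9], [0, np.float64(1.75), np.float64(-1.38), 0, -0.9], [0, np.float64(2.12), np.float64(-1.62), 0, -0.9], [0, np.float64(2.49), np.float64(-1.86), 0, -0.9], [0, np.float64(2.88), np.float64(-2.09), 0, -0.9]]
[[0, np.float64(0.39), np.float64(-0.22), 0, -0.9], [0, np.float64(0.78), np.float64(-0.42), 0, -0.9], [0, np.float64(1.18), np.float64(-0.62), 0, -0.9], [0, np.float64(1.59), np.float64(-0.81), 0, -0.9], [0, np.float64(1.99), np.float64(-0.98), 0, -0.9], [0, np.float64(2.41), np.float64(-1.15), 0, -0.9], [0, np.float64(2.83), np.float64(-1.3), 0, -0.9], [0, np.float64(3.25), np.floa
[... 1735 characters left out ...]
], [0, np.float64(0.84), np.float64(0.3), 0, -0.9], [0, np.float64(1.12), np.float64(0.41), 0, -0.9], [0, np.float64(1.39), np.float64(0.52), 0, -0.9], [0, np.float64(1.66), np.float64(0.64), 0, -0.9], [0, np.float64(1.93), np.float64(0.76), 0, -0.9], [0, np.float64(2.2), np.float64(0.89), 0, -0.9]]
[[0, np.float64(0.27), np.float64(0.13), 0, -0.9], [0, np.float64(0.53), np.float64(0.27), 0, -0.9], [0, np.float64(0.79), np.float64(0.41), 0, -0.9], [0, np.float64(1.05), np.float64(0.56), 0, -0.9], [0, np.float64(1.3), np.float64(0.71), 0, -0.9], [0, np.float64(1.56), np.float64(0.86), 0, -0.9], [0, np.float64(1.81), np.float64(1.02), 0, -0.9], [0, np.float64(2.05), np.float64(1.19), 0, -0.9]]
```

Emit:
drive_tool([
  [[0,-0.07,-0.05,0,-0.9],[0,-0.15,-0.1,0,-0.9],[0,-0.2,-0.15,0,-0.9],[0,-0.2,-0.2,0,-0.9],[0,-0.2,-0.2,0,-0.9]],
])

```text
t: 6.0
ee_pos: [532.4, 72.6, 239.2]
tool_rot: [2.022, 2.403, 0.002]
force: [-0.3, 0.1, 1.0]
width: 10.7
```

```bash
python3 st.py
```

```text
[532.43038444  72.57866151 239.22643166] [-0.2742548   0.09491981  0.97148365] [-0.09815164  0.23094645 -0.07489362] 10.747275455217846 6.0
unit -31.636655309586594 0.7836582920655548 ang 47.93135326796346 r 174.0792348343059
F rad out 0.8920511593359166 F tangential (opening +) 0.46159195268130027
```

```bash
python3 - <<'E'
import numpy as np
from scipy.optimize import least_squares
P=np.array([[-82.67,146.06],[-31.64,239.2],[-86,111.2]])
for r in(170,):
    print(least_squares(lambda c:np.hypot(*(P-c).T)-r,[85,115]).x,least_squares(lambda c:np.hypot(*(P[:2]-c).T)-r,[85,115]).x)
E
python3 - <<'E'
from math import *
# with centre (hx,hz)=fit: same arc in increments
E
```

```text
[ 84.15702821 114.64650226] [ 84.47466882 115.03324243]
```

```bash
python3 arc.py 47 86 3 | sed 's/np.float64//g'
```

```text
[[0, (0.36), (-0.32), 0, -0.9], [0, (0.72), (-0.64), 0, -0.9], [0, (1.1), (-0.94), 0, -0.9], [0, (1.48), (-1.23), 0, -0.9], [0, (1.87), (-1.51), 0, -0.9], [0, (2.27), (-1.78), 0, -0.9], [0, (2.68), (-2.04), 0, -0.9], [0, (3.09), (-2.29), 0, -0.9]]
[[0, (0.42), (-0.24), 0, -0.9], [0, (0.85), (-0.46), 0, -0.9], [0, (1.28), (-0.67), 0, -0.9], [0, (1.72), (-0.87), 0, -0.9], [0, (2.17), (-1.05), 0, -0.9], [0, (2.62), (-1.23), 0, -0.9], [0, (3.07), (-1.39), 0, -0.9], [0, (3.53), (-1.53), 0, -0.9]]
[[0, (0.46), (-0.13), 0, -0.9], [0, (0.93), (-0.26), 0, -0.9], [0, (1.4), (-0.36), 0, -0.9], [0, (1.87), (-0.46), 0, -0.9], [0, (2.35), (-0.54), 0, -0.9], [0, (2.82), (-0.61), 0, -0.9], [0, (3.3), (-0.66), 0, -0.9], [0, (3.78), (-0.7), 0, -0.9]]
```

Emit:
drive_tool([
  [[0,0.36,-0.32,0,-0.9],[0,0.72,-0.64,0,-0.9],[0,1.1,-0.94,0,-0.9],[0,1.48,-1.23,0,-0.9],[0,1.87,-1.51,0,-0.9],[0,2.27,-1.78,0,-0.9],[0,2.68,-2.04,0,-0.9],[0,3.09,-2.29,0,-0.9]],
])

```text
t: 6.67
ee_pos: [562.8, 77.8, 261.9]
tool_rot: [2.023, 2.404, -0.0]
force: [-1.1, -3.8, 3.1]
width: 10.7
```

```bash
python3 st.py
```

```text
[562.77357088  77.8244689  261.93348785] [-1.09236333 -3.75456149  3.1249702 ] [-0.66304566  0.65966154 -0.04950141] 10.675731104269657 6.6667
unit -0.8440795517397088 0.9951689458765557 ang 60.533077512343155 r 174.50785289998683
F rad out 3.5529710585556913 F tangential (opening +) 0.06426249778544069
```

Good, low force. Continue.

Emit:
drive_tool([
  [[0,0.42,-0.26,0,-0.9],[0,0.85,-0.48,0,-0.9],[0,1.28,-0.69,0,-0.9],[0,1.72,-0.88,0,-0.9],[0,2.17,-1.06,0,-0.9],[0,2.62,-1.24,0,-0.9],[0,3.07,-1.4,0,-0.9],[0,3.53,-1.54,0,-0.9]],
])

```text
t: 7.33
ee_pos: [597.6, 83.9, 277.2]
tool_rot: [2.022, 2.404, -0.0]
force: [3.1, -2.8, -6.1]
width: 10.5
```

Emit:
drive_tool([
  [[0,0.46,-0.13,0,-0.9],[0,0.93,-0.26,0,-0.9],[0,1.4,-0.36,0,-0.9],[0,1.87,-0.46,0,-0.9],[0,2.35,-0.54,0,-0.9],[0,2.82,-0.61,0,-0.9],[0,3.2,-0.65,0,-0.9],[0,3.5,-0.67,0,-0.9]],
])

```text
t: 8.0
ee_pos: [632.1, 90.1, 283.6]
tool_rot: [2.022, 2.404, -0.0]
force: [1.0, -4.5, 1.8]
width: 10.9
```

```bash
python3 st.py; python3 - <<'E'
from h import *
for n in("scene","top"):
    P,d=camera(n); cv2.imwrite(f"pics/{n}1.png",P); np.save(f"pics/{n}1.npy",d)
s=cv2.imread("pics/scene1.png")[190:360,250:440]
cv2.imwrite("pics/c6.png",cv2.resize(s,None,fx=3.5,fy=3.5,interpolation=cv2.INTER_CUBIC))
E
```

```text
[632.058164    90.06746501 283.62982775] [ 1.01076646 -4.53830482  1.78173307] [-0.94331539  0.0728677  -0.08534755] 10.896390788570693 8.0
unit 69.50996677099181 1.73945592788926 ang 84.90196954980935 r 174.31941433606687
F rad out 1.7520466825539833 F tangential (opening +) 0.412077980905672
```

View pics/c6.png

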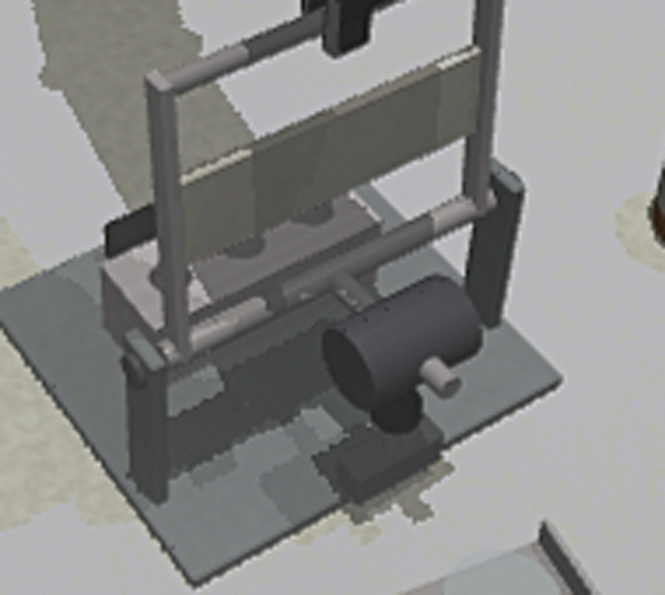

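```bash
python3 - <<'E'
from h import *
p=np.load("unit.npy");T,S=cal("top"),cal("scene")
def cloud(c,d):
    v,u=np.nonzero(d>0);z=d[v,u];X=np.c_[(u-c["K"][0,2])/c["K"][0,0]*z,(v-c["K"][1,2])/c["K"][1,1]*z,z]
    X=(X-c["t"])@c["R"]; q=X-[p[0],p[1],0];cs,sn=np.cos(p[2]),np.sin(p[2])
    return np.c_[cs*q[:,0]+sn*q[:,1],-sn*q[:,0]+cs*q[:,1],q[:,2]]
for n,c in(("scene",S),("top",T)):
  for k in "01":
    C=cloud(c,np.load(f"pics/{n}{k}.npy"))
    m=(abs(C[:,0]-149)<6)&(abs(C[:,1])<6)&(C[:,2]<90); print(n,k,"pad z",m.sum(),np.percentile(C[m,2],[10,50,90]) if m.sum() else "")
    # drum: fit cylinder axis ∥ y radius 24
    m=(abs(C[:,1])<33)&(C[:,0]>50)&(C[:,0]<190)&(C[:,2]>(150 if k=="0" else 88))&(C[:,2]<(220 if k=="0" else 150))
    D=C[m][:,[0,2]]
    x0=[85,180] if k=="0" else [150,120]
    f=lambda q:np.hypot(*(D-q).T)-24
    s=least_squares(f,x0,loss="soft_l1",f_scale=1.5);print(" drum",s.x,m.sum(),np.median(abs(s.fun)), "h,ang",np.hypot(*(s.x-[85,115])),np.degrees(np.arctan2(s.x[0]-85,s.x[1]-115)))
    b=(abs(C[:,0]-120)<20)&(abs(C[:,1]+80)<20)&(C[:,2]<40);print(" base z",np.median(C[b,2]))
  print(n,"pad proj z:",[(z,proj(c,U(p,[149,0,z])).round(1)) for z in (50,60,70,80)])
E
```

```text
scene 0 pad z 66 [35.31455669 49.1776212  73.84580737]
 drum [ 84.66497438 177.74178873] 897 0.8476884305276897 h,ang 62.74268319934912 -0.305942371683697
 base z 10.368916100093584
scene 1 pad z 59 [35.35692642 47.55210841 74.11532332]
 drum [144.3601674  121.19414216] 1272 2.0675369554214527 h,ang 59.682467025860575 84.04283285622229
 base z 10.596670261075408
scene pad proj z: [(50, array([[361.8, 312.4]])), (60, array([[362.2, 309.2]])), (70, array([[362.6, 305.9]])), (80, array([[363. , 302.5]]))]
top 0 pad z 27 [69.21901197 72.67103251 75.22147618]
 drum [ 85.13406048 177.03526827] 719 1.0969117858520328 h,ang 62.035413123723714 0.12381808325320148
 base z 10.080148441896256
top 1 pad z 0 
 drum [150. 120.] 0 nan h,ang 65.19202405202648 85.60129464500447
 base z nan
top pad proj z: [(50, array([[294.4, 186. ]])), (60, array([[294.3, 185.3]])), (70, array([[294.2, 184.7]])), (80, array([[294.1, 184. ]]))]
  return _methods._mean(a, axis=axis, dtype=dtype,
  ret = ret.dtype.type(ret / rcount)
```

```bash
python3 arc.py 85 101 2 | sed 's/np.float64//g'
```

```text
[[0, (0.3), (-0.02), 0, -0.9], [0, (0.59), (-0.04), 0, -0.9], [0, (0.89), (-0.05), 0, -0.9], [0, (1.18), (-0.06), 0, -0.9], [0, (1.48), (-0.06), 0, -0.9], [0, (1.78), (-0.06), 0, -0.9], [0, (2.07), (-0.05), 0, -0.9], [0, (2.37), (-0.04), 0, -0.9]]
[[0, (0.3), (0.02), 0, -0.9], [0, (0.59), (0.04), 0, -0.9], [0, (0.89), (0.07), 0, -0.9], [0, (1.18), (0.1), 0, -0.9], [0, (1.48), (0.14), 0, -0.9], [0, (1.77), (0.19), 0, -0.9], [0, (2.06), (0.23), 0, -0.9], [0, (2.35), (0.29), 0, -0.9]]
```

Emit:
drive_tool([
  [[-0.02,0.3,-0.02,0,-0.9],[-0.03,0.59,-0.04,0,-0.9],[-0.05,0.89,-0.05,0,-0.9],[-0.05,1.18,-0.06,0,-0.9],[-0.06,1.48,-0.06,0,-0.9],[-0.07,1.78,-0.06,0,-0.9],[-0.08,2.07,-0.05,0,-0.9],[-0.08,2.37,-0.04,0,-0.9]],
])

```text
t: 8.77
ee_pos: [655.2, 93.9, 283.9]
tool_rot: [-2.021, -2.404, -0.0]
force: [-0.1, 2.4, -0.1]
width: 10.5
```

```bash
python3 st.py
```

```text
[655.16251004  93.89084071 283.86691713] [-0.09481995  2.37972402 -0.09745967] [ 0.35205761  0.29381414 -0.02617994] 10.49247389435962 8.7667
unit 92.92852671709602 1.7318478412805138 ang 92.61094311962238 r 174.04759811552324
F rad out -0.08388641615440934 F tangential (opening +) 0.29987266416010444
```

Emit:
drive_tool([
  [[0,0.3,0.02,0,-0.9],[0,0.59,0.04,0,-0.9],[0,0.89,0.07,0,-0.9],[0,1.18,0.1,0,-0.9],[0,1.48,0.14,0,-0.9],[0,1.75,0.18,0,-0.9],[0,1.95,0.22,0,-0.9],[0,2.05,0.23,0,-0.9]],
])

```text
t: 9.43
ee_pos: [675.3, 97.1, 281.4]
tool_rot: [-2.022, -2.404, 0.0]
force: [0.8, 4.8, -2.1]
width: 10.7
```

```bash
python3 st.py; python3 - <<'E'
from h import *
P,d=camera("scene"); cv2.imwrite(f"pics/scene2.png",P); np.save(f"pics/scene2.npy",d)
cv2.imwrite("pics/c7.png",cv2.resize(P[250:350,300:420],None,fx=6,fy=6,interpolation=cv2.INTER_CUBIC))
E
python3 arc.py 99.7 107.7 1 | sed 's/np.float64//g'
```

```text
[675.33052355  97.0753056  281.3699314 ] [ 0.81496169  4.8017459  -2.1205658 ] [ 1.05728629  0.24087563 -0.04717969] 10.721823087377812 9.4333
unit 113.34579281544644 1.5742698246851923 ang 99.39208708852 r 173.6984091990284
F rad out -1.8327541127844378 F tangential (opening +) 1.9142156430276491
[[0, (0.29), (0.05), 0, -0.9], [0, (0.58), (0.11), 0, -0.9], [0, (0.87), (0.17), 0, -0.9], [0, (1.16), (0.24), 0, -0.9], [0, (1.45), (0.31), 0, -0.9], [0, (1.74), (0.39), 0, -0.9], [0, (2.02), (0.47), 0, -0.9], [0, (2.3), (0.56), 0, -0.9]]
```

View pics/c7.png

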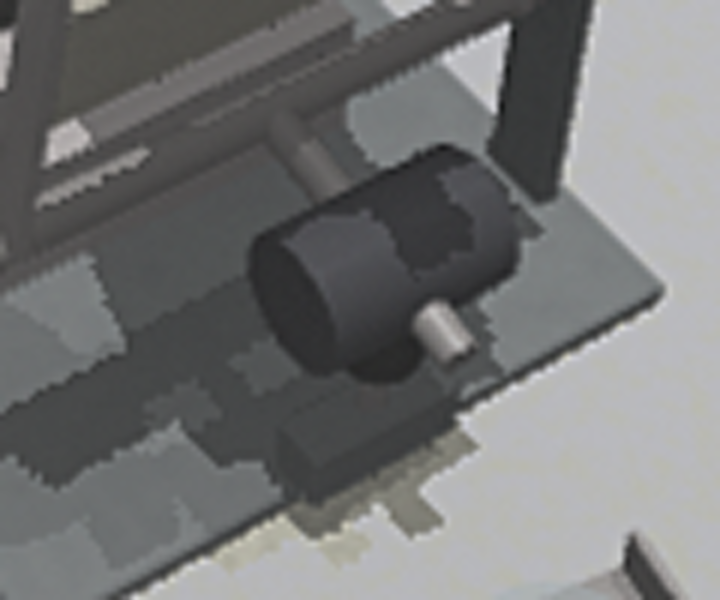

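Emit:
drive_tool([
  [[0.02,0.1,0.02,0,-0.9],[0.03,0.2,0.04,0,-0.9],[0.04,0.3,0.05,0,-0.9],[0.04,0.4,0.07,0,-0.9],[0.04,0.5,0.09,0,-0.9],[0.04,0.58,0.11,0,-0.9]],
])

```text
t: 9.98
ee_pos: [680.9, 98.0, 280.5]
tool_rot: [2.023, 2.404, -0.001]
force: [-0.4, 1.7, -3.2]
width: 10.4
```

Emit:
drive_tool([
  [[0,0.05,0.01,0,-0.9],[0,0.1,0.02,0,-0.9],[0,0.15,0.04,0,-0.9],[0,0.15,0.04,0,-0.9]],
])

```text
t: 10.32
ee_pos: [682.5, 98.2, 280.3]
tool_rot: [2.022, 2.404, 0.0]
force: [1.4, 1.0, -2.8]
width: 10.9
```

```bash
python3 st.py
```

```text
[682.51803768  98.2441167  280.26945752] [ 1.42330805  1.045398   -2.81010626] [ 0.39015055 -0.13412841 -0.09408691] 10.918309651172668 10.3167
unit 120.62768569757527 1.5515804610087969 ang 101.81822978905865 r 173.95694913684352
F rad out -2.4279369283210928 F tangential (opening +) 2.117286240615466
```

Emit:
drive_tool([
  [[0,0.05,0.01,0,-0.9],[0,0.1,0.025,0,-0.9],[0,0.1,0.025,0,-0.9]],
])

```text
t: 10.57
ee_pos: [683.5, 98.4, 280.1]
tool_rot: [2.022, 2.404, 0.0]
force: [0.9, 0.3, -1.8]
width: 10.8
```

Emit:
drive_tool([
  [[0,0.05,0.01,0,-0.9],[0,0.1,0.025,0,-0.9],[0,0.1,0.025,0,-0.9]],
])

```text
t: 10.82
ee_pos: [684.5, 98.6, 279.8]
tool_rot: [2.022, 2.404, 0.0]
force: [2.2, 0.9, -1.8]
width: 10.7
```

Emit:
drive_tool([
  [[0,0.05,0.01,0,-0.9],[0,0.1,0.025,0,-0.9],[0,0.1,0.025,0,-0.9]],
])

```text
t: 11.07
ee_pos: [685.5, 98.8, 279.6]
tool_rot: [2.022, 2.404, 0.0]
force: [1.6, 0.2, 0.4]
width: 10.6
```

Emit:
drive_tool([
  [[0,0.05,0.01,0,-0.9],[0,0.1,0.025,0,-0.9],[0,0.1,0.025,0,-0.9]],
])

```text
t: 11.32
ee_pos: [686.4, 99.0, 279.3]
tool_rot: [2.022, 2.404, 0.0]
force: [1.7, 0.0, 1.6]
width: 10.9
```

Emit:
drive_tool([
  [[0,0.05,0.01,0,-0.9],[0,0.1,0.02,0,-0.9],[0,0.1,0.02,0,-0.9]],
])

```text
t: 11.57
ee_pos: [687.4, 99.1, 278.9]
tool_rot: [2.023, 2.404, -0.0]
force: [2.1, -1.5, 0.1]
width: 11.0
```

Emit:
drive_tool([
  [[0,0.05,0.01,0,-0.9],[0,0.1,0.02,0,-0.9],[0,0.1,0.02,0,-0.9]],
])

```text
t: 11.82
ee_pos: [688.3, 99.3, 278.7]
tool_rot: [2.023, 2.404, -0.0]
force: [1.7, -2.0, -2.3]
width: 10.7
```

Emit:
drive_tool([
  [[0,0.05,0.01,0,-0.9],[0,0.1,0.025,0,-0.9],[0,0.1,0.025,0,-0.9]],
])

```text
t: 12.07
ee_pos: [689.2, 99.5, 278.5]
tool_rot: [2.023, 2.404, -0.0]
force: [1.6, -3.1, -2.0]
width: 10.8
```

```bash
python3 st.py; python3 - <<'E'
from h import *
P,d=camera("scene"); cv2.imwrite(f"pics/scene3.png",P)
cv2.imwrite("pics/c8.png",cv2.resize(P[250:350,300:420],None,fx=6,fy=6,interpolation=cv2.INTER_CUBIC))
E
```

```text
[689.24909352  99.45631388 278.47201744] [ 1.5997104  -3.12766385 -1.97886518] [-0.5627718  -0.15412988 -0.04838476] 10.771137503834728 12.0667
unit 127.46636621275276 1.646361630588519 ang 104.14769465884649 r 173.74179957378564
F rad out -1.658160661559126 F tangential (opening +) 1.5178582883374854
```

View pics/c8.png

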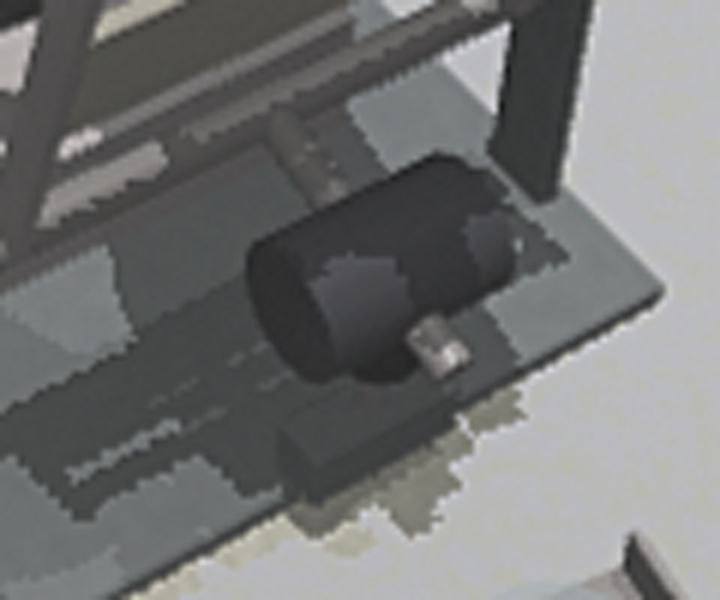

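Emit:
drive_tool([
  [[-0.02,0.05,0.01,0,-0.9],[-0.02,0.1,0.025,0,-0.9],[-0.02,0.1,0.025,0,-0.9]],
])

```text
t: 12.37
ee_pos: [690.2, 99.6, 278.2]
tool_rot: [-2.022, -2.404, 0.0]
force: [1.0, -1.5, -2.1]
width: 10.6
```

Emit:
drive_tool([
  [[0,0.05,0.01,0,-0.9],[0,0.1,0.025,0,-0.9],[0,0.1,0.025,0,-0.9]],
])

```text
t: 12.62
ee_pos: [691.3, 99.8, 278.0]
tool_rot: [2.022, 2.404, 0.0]
force: [1.5, -1.1, -3.0]
width: 10.8
```

Emit:
drive_tool([
  [[0,0.05,0.02,0,-0.9],[0,0.1,0.04,0,-0.9],[0,0.1,0.04,0,-0.9]],
])

```text
t: 12.87
ee_pos: [692.4, 100.0, 277.7]
tool_rot: [2.022, 2.404, 0.0]
force: [0.7, -1.9, -1.4]
width: 10.6
```

Emit:
drive_tool([
  [[0,0.05,0.015,0,-0.9],[0,0.1,0.03,0,-0.9],[0,0.1,0.03,0,-0.9]],
])

```text
t: 13.12
ee_pos: [693.3, 100.2, 277.5]
tool_rot: [2.022, 2.404, 0.0]
force: [1.3, -1.5, -1.5]
width: 10.8
```

Emit:
drive_tool([
  [[0,0.05,0.015,0,-0.9],[0,0.1,0.03,0,-0.9],[0,0.1,0.03,0,-0.9]],
])

```text
t: 13.37
ee_pos: [694.3, 100.3, 277.1]
tool_rot: [2.022, 2.404, 0.0]
force: [2.2, -0.4, -0.1]
width: 10.3
```

Emit:
drive_tool([
  [[0,0.05,0.015,0,-0.9],[0,0.1,0.03,0,-0.9],[0,0.1,0.03,0,-0.9]],
])

```text
t: 13.62
ee_pos: [695.3, 100.5, 276.8]
tool_rot: [2.022, 2.404, 0.0]
force: [1.8, -1.5, 2.0]
width: 10.9
```

Emit:
drive_tool([
  [[0,0.05,0.01,0,-0.9],[0,0.1,0.025,0,-0.9],[0,0.1,0.025,0,-0.9]],
])

```text
t: 13.87
ee_pos: [696.0, 100.6, 276.5]
tool_rot: [-2.022, -2.404, 0.0]
force: [-1.1, -1.5, 2.0]
width: 10.5
```

Emit:
drive_tool([
  [[0,0.05,0.015,0,-0.9],[0,0.1,0.03,0,-0.9],[0,0.1,0.03,0,-0.9]],
])

```text
t: 14.12
ee_pos: [696.6, 100.7, 276.3]
tool_rot: [-2.022, -2.403, 0.001]
force: [-6.8, -1.3, 6.6]
width: 10.9
```

```bash
python3 st.py
```

```text
[696.6080179  100.67180479 276.32750562] [-6.79119705 -1.33026045  6.57826661] [-0.36891962  1.53851267 -0.0620869 ] 10.945730602618179 14.1167
unit 134.9249964026154 1.6416834617424847 ang 106.70769606602897 r 173.65870087678275
F rad out 4.311901790777415 F tangential (opening +) -8.516482637302678
```

Emit:
drive_tool([
  [[0,-0.03,-0.01,0,-0.9],[0,-0.05,-0.04,0,-0.9],[0,-0.05,-0.04,0,-0.9],[0,-0.05,-0.04,0,-0.9]],
])

```text
t: 14.45
ee_pos: [696.3, 100.7, 276.4]
tool_rot: [-2.022, -2.404, 0.001]
force: [-4.3, -2.6, 2.4]
width: 10.6
```

```bash
python3 st.py; python3 - <<'E'
from h import *
P,d=camera("scene"); cv2.imwrite(f"pics/scene4.png",P)
cv2.imwrite("pics/c9.png",cv2.resize(P[250:350,300:420],None,fx=6,fy=6,interpolation=cv2.INTER_CUBIC))
E
```

```text
[696.3204748  100.67485533 276.41709751] [-4.33848935 -2.63371626  2.39584661] [-0.39865997  1.11405084 -0.04173546] 10.595413885475793 14.45
unit 134.64182565770494 1.6917301100416324 ang 106.609717352862 r 173.66335594186216
F rad out 0.9492686519087121 F tangential (opening +) -5.199168758203497
```

View pics/c9.png

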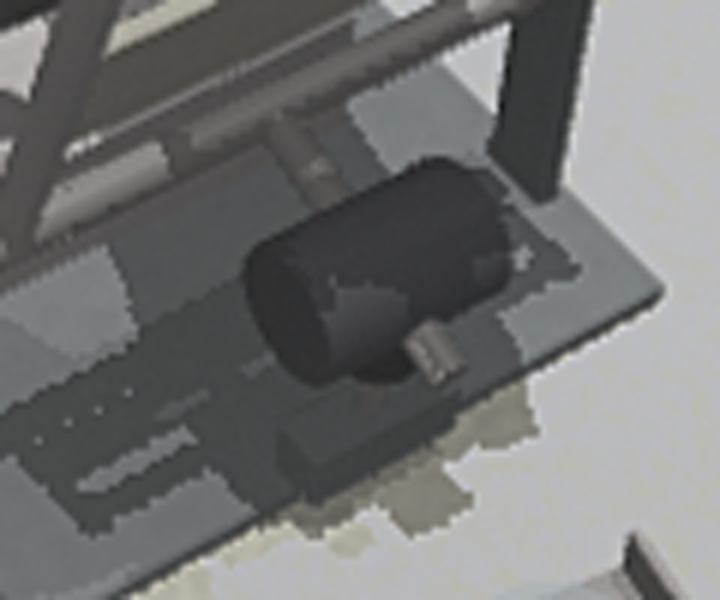

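Emit:
drive_tool([
  [[0,-0.03,0,0,-0.9],[0,-0.03,0,0,-0.7],[0,-0.03,0,0,-0.6],[0,-0.03,0,0,-0.5],[0,-0.03,0,0,-0.4],[0,-0.03,0,0,-0.3],[0,-0.03,0,0,-0.3]],
])

```text
t: 15.08
ee_pos: [696.4, 100.7, 276.6]
tool_rot: [2.022, 2.404, 0.0]
force: [0.4, -0.0, 0.3]
width: 29.7
```

```bash
python3 st.py; python3 - <<'E'
from h import *
P,d=camera("wrist"); cv2.imwrite(f"pics/w5.png",P)
E
```

```text
[696.44664719 100.72234788 276.60756116] [ 0.42723459 -0.02230194  0.27191485] [ 0.01994609  0.04009682 -0.0205493 ] 29.735339608272056 15.0833
unit 134.77406742800827 1.7179432448971923 ang 106.63353396008627 r 173.8836887798783
F rad out 0.38014051246661096 F tangential (opening +) 0.32251184803163335
```

View pics/w5.png

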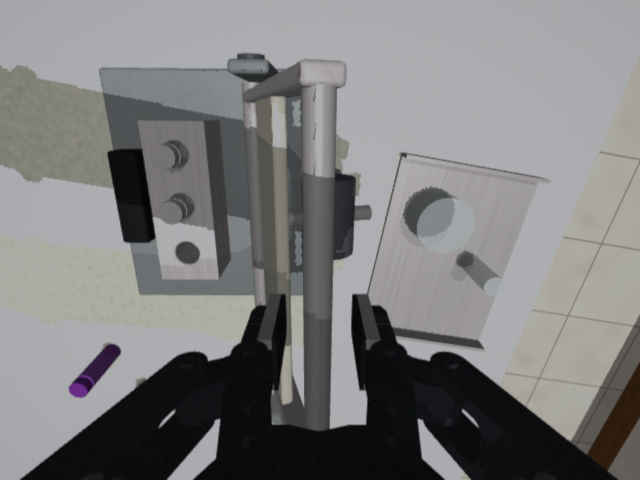

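Emit:
drive_tool([
  [[0,0,-0.8,0,-0.3],[0,0,-2,0,-0.3],[0,0,-3.5,0,-0.3],[0,0,-5,0,-0.1],[-1,-0.8,-5,0,0.17],[-3.5,-3,-5,0,0.17],[-6.2,-5.5,-5,0,0.17],[-8.9,-8.0,-5,0,0.17]],
])

```text
t: 15.8
ee_pos: [631.8, -2.1, 327.1]
tool_rot: [2.021, 2.404, 0.0]
force: [-0.1, -1.2, -0.0]
width: 50.0
```

Emit:
drive_tool([
  [[-2.7,-2.3,0.5,0,0.17],[-5.4,-4.6,2,0,0.17],[-8.1,-6.9,4,0,0.17],[-10.8,-9.3,6,0,0.17],[-13.4,-11.7,8,0,0.17],[-16,-14.0,10,0,0.17],[-18,-15.8,12,0,0.17],[-18.8,-16.3,13,0,0.17]],
])

```text
t: 16.47
ee_pos: [500.8, -217.5, 195.7]
tool_rot: [-2.028, -2.399, 0.001]
force: [-0.5, 0.0, -0.9]
width: 50.0
```

```bash
python3 - <<'E'
from h import *
p=np.load("unit.npy")
print(delta([501,-213,62],p[2]), read_state()["t"])
c=camera_params("wrist"); P,d=camera("wrist"); cv2.imwrite("pics/w6.png",P); np.save("pics/w6.npy",d); np.savez("pics/w60cal.npz",**c)
P,d=camera("scene"); cv2.imwrite(f"pics/scene5.png",P);np.save("pics/scene5.npy",d)
print(proj(c,[[501,-213,75],[501,-213,0]]))
E
```

```text
(array([ 0.44,  0.11, 13.37]), np.float64(0.003043095086832537), array([ 500.8, -217.5,  195.7]), array([-0.5,  0. , -0.9]), 50.01517622008674) 16.4667
[[320.50241721 230.87485154]
 [320.18282709 206.24604267]]
```

View pics/w6.png

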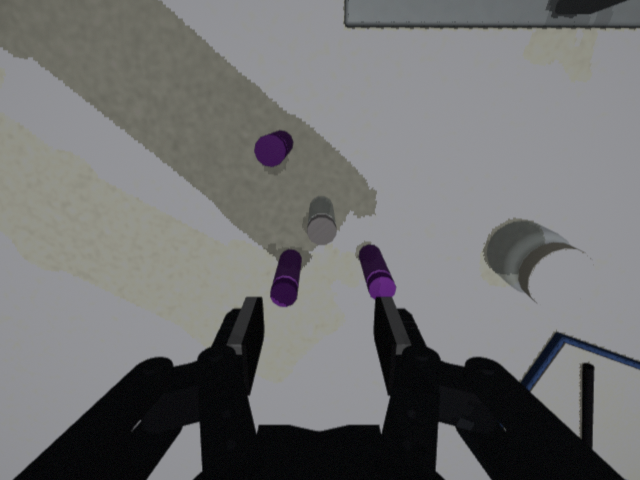

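View pics/scene5.png

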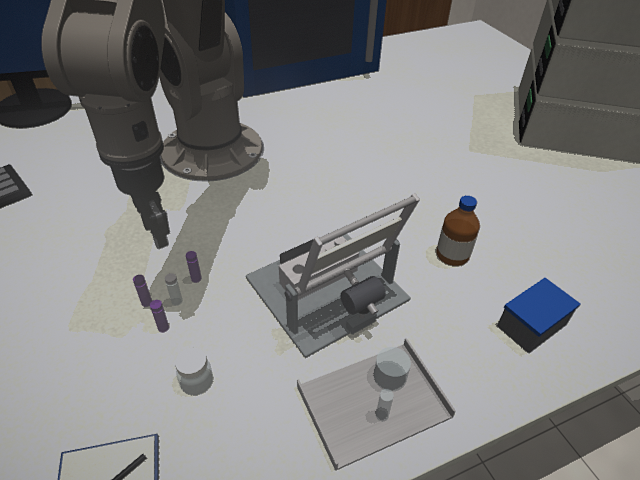

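Emit:
drive_tool([
  [[0.2,0.05,1.5,0,0.17],[0.43,0.1,4,0,0.17],[0.43,0.1,7,0,0.17],[0.43,0.1,9.5,0,0.17],[0.43,0.1,11.5,0,0.17],[0.43,0.1,12.7,0,0.17],[0.43,0.1,13.3,0,0.17],[0.43,0.1,13.3,0,0.17]],
])

```text
t: 17.23
ee_pos: [504.9, -209.1, 63.5]
tool_rot: [-2.021, -2.404, 0.0]
force: [-0.6, 0.1, 0.2]
width: 50.0
```

```bash
python3 - <<'E'
from h import *
p=np.load("unit.npy")
print(delta([501,-213,62],p[2]), read_state()["t"])
P,d=camera("wrist"); cv2.imwrite("pics/w7.png",P)
E
```

```text
(array([-0.32, -0.45,  0.15]), np.float64(0.008259713481451048), array([ 504.9, -209.1,   63.5]), array([-0.6,  0.1,  0.2]), 50.03967749489403) 17.2333
```

View pics/w7.png

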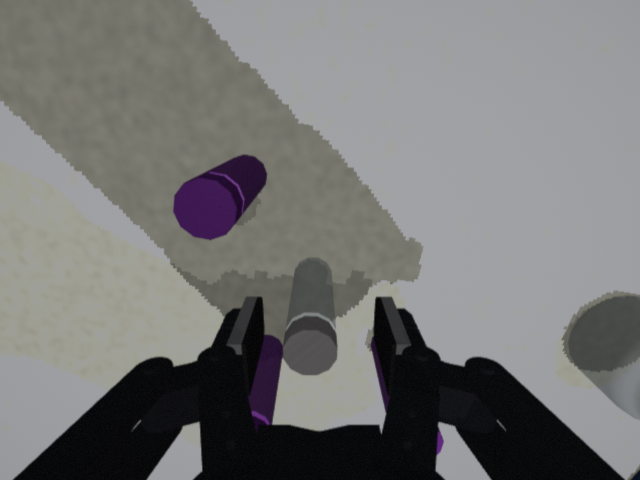

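Emit:
drive_tool([
  [[-0.15,-0.2,0.1,0,0.17],[-0.32,-0.45,0.15,0,0.17],[-0.32,-0.45,0.15,0,0.17],[-0.32,-0.45,0.15,0,0.17]],
])

```text
t: 17.62
ee_pos: [500.8, -213.6, 62.8]
tool_rot: [2.022, 2.403, 0.001]
force: [-0.6, -0.6, 1.0]
width: 50.2
```

```bash
python3 - <<'E'
from h import *
p=np.load("unit.npy")
print(delta([501,-213,62],p[2]), read_state()["t"])
E
```

```text
(array([0.06, 0.03, 0.08]), np.float64(0.007221941200732829), array([ 500.8, -213.6,   62.8]), array([-0.6, -0.6,  1. ]), 50.247911664953754) 17.6167
```

Emit:
drive_tool([
  [[0,0,0,0,0.0],[0,0,0,0,-0.2],[0,0,0,0,-0.4],[0,0,0,0,-0.6],[0,0,0,0,-0.6],[0,0,0,0,-0.6],[0,0,0,0,-0.6]],
], grip_force=25)

```text
t: 18.2
ee_pos: [500.8, -213.4, 62.2]
tool_rot: [2.022, 2.404, 0.0]
force: [-0.4, -0.4, 3.9]
width: 21.8
```

Emit:
drive_tool([
  [[0,0,-0.5,0,-0.6],[0,0,-1.5,0,-0.6],[0,0,-3.5,0,-0.6],[0,0,-6,0,-0.6],[0,0,-8,0,-0.6],[0,0,-9.5,0,-0.6],[0,0,-9.5,0,-0.6]],
])

```text
t: 18.78
ee_pos: [501.9, -214.1, 160.6]
tool_rot: [2.021, 2.401, 0.004]
force: [1.2, -1.0, -0.6]
width: 21.9
```

```bash
python3 - <<'E'
from h import *
p=np.load("unit.npy")
w=U(p,[0,-50,65])[0]; print("well",w)
print(delta([w[0],w[1],160],p[2]), read_state()["t"])
c=camera_params("wrist"); P,d=camera("wrist"); cv2.imwrite("pics/w8.png",P); np.save("pics/w8.npy",d); np.savez("pics/w80cal.npz",**c)
E
```

```text
well [571.94822958  27.65430482  65.        ]
(array([22.62, 11.03,  0.08]), np.float64(0.00727591146518769), array([ 501.9, -214.1,  160.6]), array([ 1.2, -1. , -0.6]), 21.938872246764575) 18.7833
```

View pics/w8.png

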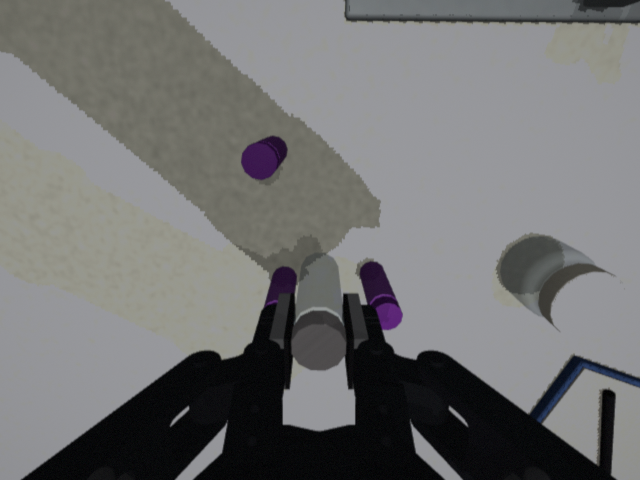

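Emit:
drive_tool([
  [[2.5,1.9,-0.5,0,-0.6],[5.5,4.2,-1.2,0,-0.6],[8.5,6.6,-2,0,-0.6],[11,8.6,-2,0,-0.6],[13,10.1,-2,0,-0.6],[14.2,10.8,-2,0.007,-0.6],[14.6,11,-2,0.007,-0.6],[14.6,11,-2,0.007,-0.6]],
])

```text
t: 19.5
ee_pos: [583.9, -49.7, 176.5]
tool_rot: [-2.028, -2.398, 0.002]
force: [0.4, 0.8, -0.5]
width: 21.7
```

```bash
python3 - <<'E'
from h import *
p=np.load("unit.npy")
w=U(p,[0,-50,65])[0]
c=camera_params("wrist");s=read_state(); P,d=camera("wrist"); cv2.imwrite("pics/w9.png",P); np.save("pics/w9.npy",d); np.savez("pics/w90cal.npz",**c)
print(delta([w[0],w[1],160],p[2]), read_state()["t"])
print(proj(c,U(p,[[0,-50,65],[0,0,65],[0,50,65],[-30,-80,65],[-30,80,65],[30,80,65],[30,-80,65],[0,-130,10]])).round(1))
a,b=[150,550],[60,360]
cv2.imwrite("pics/w9c.png",cv2.resize(P[0:300,200:460],None,fx=2,fy=2,interpolation=cv2.INTER_CUBIC))
E
```

```text
(array([7.96, 0.15, 1.66]), np.float64(0.0009107098755600784), array([583.5, -51.1, 176.7]), array([ 0.1, -1.1,  0.1]), 21.229967816636538) 19.55
[[ 321.   126.8]
 [ 321.4   39.7]
 [ 321.8  -62. ]
 [ 276.3  173.2]
 [ 265.2 -131.8]
 [ 379.1 -131.6]
 [ 365.1  173.4]
 [ 320.2  221.3]]
```

View pics/w9.png

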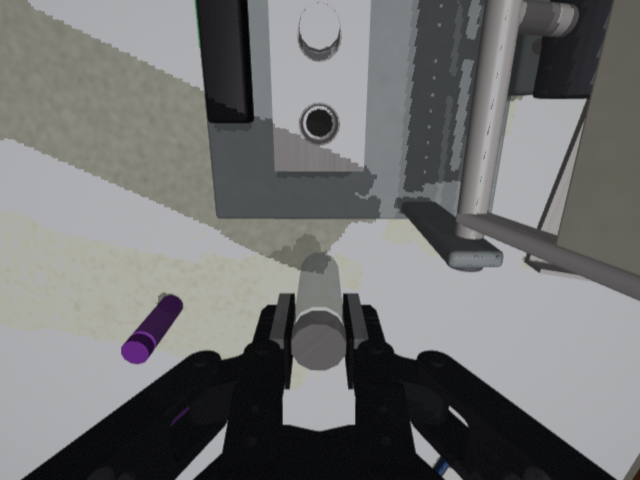

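View pics/w9c.png

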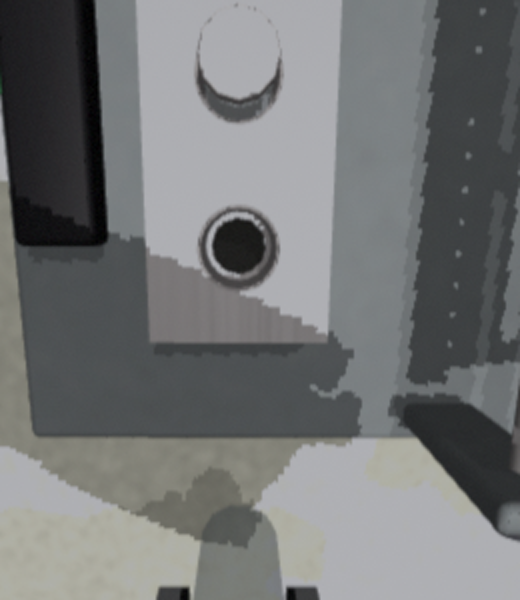

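```bash
python3 - <<'E'
from h import *
p=np.load("unit.npy")
c=camera_params("wrist");s=read_state(); P,d=camera("wrist"); c2=camera_params("wrist")
print(s["ee_pos"],read_state()["ee_pos"],s["joint_velocities"].round(3),np.abs(c["t"]-c2["t"]).max())
print(proj(c,U(p,[[0,-50,65],[-30,-80,65],[30,-80,65]])).round(1))
print(proj(c,np.array([s["ee_pos"]])))
cv2.imwrite("pics/w10c.png",cv2.resize(P[80:230,230:410],None,fx=4,fy=4,interpolation=cv2.INTER_CUBIC))
cv2.imwrite("pics/w10d.png",cv2.resize(P[230:400,240:400],None,fx=3.5,fy=3.5,interpolation=cv2.INTER_CUBIC))
np.savez("pics/wA0cal.npz",**c2)
E
```

```text
[583.53161206 -51.09146405 176.67084442] [583.38134189 -51.84384066 176.84501064] [ 0.021 -0.011  0.014  0.006  0.002 -0.     0.005] 0.07099289927160157
[[321.6 124.6]
 [277.  171.2]
 [365.9 171.3]]
[[319.26576363 329.14333753]]
```

View pics/w10c.png

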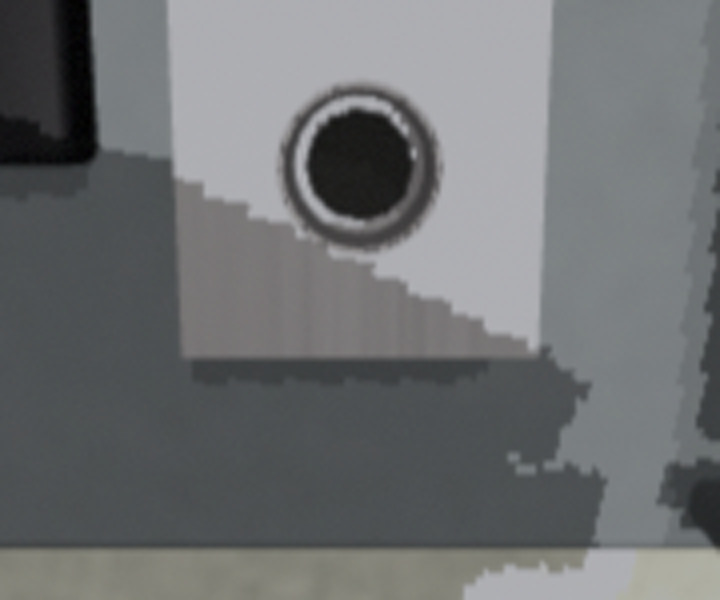

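View pics/w10d.png

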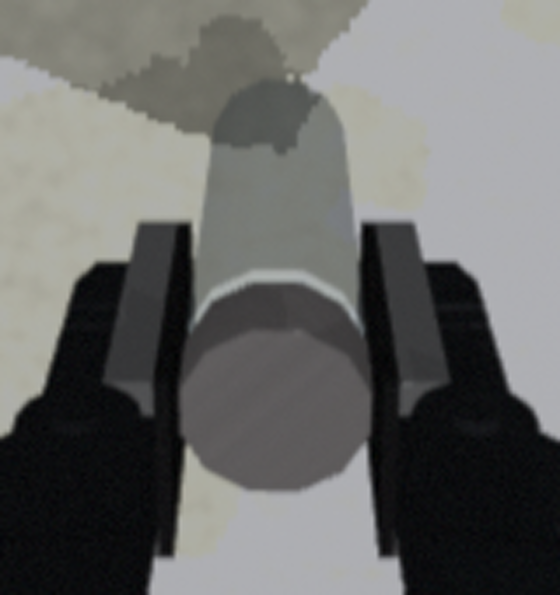

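```bash
python3 - <<'E'
from h import *
p=np.load("unit.npy");c=cal("wA")
s=read_state()
w=ray(c,(320,121.5),65); v=ray(c,(319.4,347.1),s["ee_pos"][2]+13)
print("well",w,"vialtop",v,"tcp",s["ee_pos"], "nominal",U(p,[0,-50,65]))
# vial foot centre: bottom ellipse centre approx
f=ray(c,(240+279/3.5,230+113/3.5),s["ee_pos"][2]-61);print("foot",f)
e=ray(c,((275.5+365)/2,169.25),65);print("front edge mid",e,"nominal",U(p,[0,-80,65]))
E
```

```text
well [570.60843999  28.62230245  65.        ] vialtop [583.35657452 -51.30476078 189.84501064] tcp [583.38134189 -51.84384066 176.84501064] nominal [[571.94822958  27.65430482  65.        ]]
foot [582.9694233  -47.28788673 115.84501064]
front edge mid [575.81235612  -1.51280002  65.        ] nominal [[576.85572344  -1.94158179  65.        ]]
```

```bash
python3 - <<'E'
from h import *
p=np.load("unit.npy"); print(delta([570.8,28.4,135],p[2]))
E
```

```text
(array([8.12, 0.07, 4.18]), np.float64(-0.00027909032233086606), array([583.4, -51.8, 176.8]), array([-0.6,  0.3, -0. ]), 21.7374298417434)
```

Emit:
drive_tool([
  [[2,0.02,0,0,-0.6],[4,0.05,0.5,0,-0.6],[6,0.07,1.5,0,-0.6],[7.3,0.07,2.7,0,-0.6],[8.1,0.07,3.6,0,-0.6],[8.1,0.07,4.1,0,-0.6],[8.1,0.07,4.1,0,-0.6],[8.1,0.07,4.1,0,-0.6]],
])

```text
t: 20.27
ee_pos: [571.5, 27.7, 136.0]
tool_rot: [2.033, 2.395, -0.001]
force: [-0.5, -0.6, 1.0]
width: 21.6
```

```bash
python3 - <<'E'
from h import *
p=np.load("unit.npy")
c=camera_params("wrist"); P,d=camera("wrist"); np.savez("pics/wB0cal.npz",**c)
print(delta([570.8,28.4,125],p[2]),read_state()["t"])
print(proj(c,[[570.8,28.4,65]]))
cv2.imwrite("pics/w11.png",P)
cv2.imwrite("pics/w11c.png",cv2.resize(P[170:400,220:420],None,fx=2.6,fy=2.6,interpolation=cv2.INTER_CUBIC))
P,d=camera("scene");cv2.imwrite("pics/s11c.png",cv2.resize(P[190:330,230:400],None,fx=4,fy=4,interpolation=cv2.INTER_CUBIC))
E
```

```text
(array([ 0.08, -0.08,  1.14]), np.float64(-0.0010975252701226346), array([571.7,  27.8, 136.4]), array([-0. ,  1.2, -1. ]), 21.58338425688138) 20.3167
[[318.14608048 261.51197021]]
```

View pics/w11c.png

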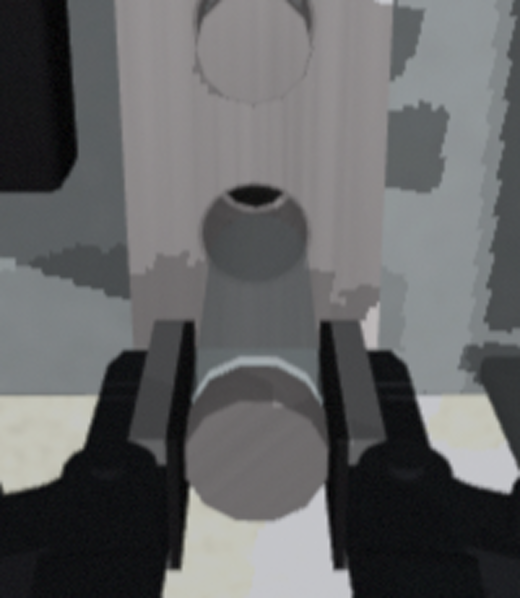

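View pics/s11c.png

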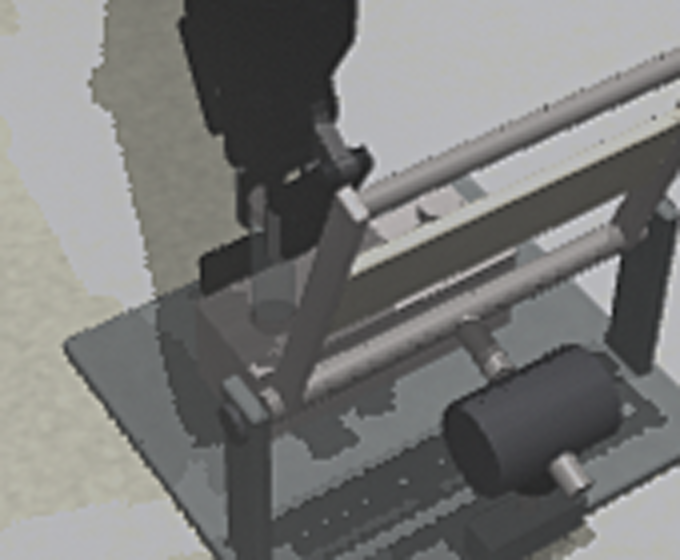

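Emit:
drive_tool([
  [[0.08,-0.08,0,0,-0.6],[0.08,-0.08,0.2,0,-0.6],[0.08,-0.08,0.5,0,-0.6],[0.08,-0.08,0.7,0,-0.6],[0.08,-0.08,0.9,0,-0.6],[0.08,-0.08,0.9,0,-0.6]],
])

```text
t: 20.87
ee_pos: [570.3, 30.0, 126.7]
tool_rot: [-2.031, -2.397, 0.001]
force: [-0.3, -1.1, -0.4]
width: 21.4
```

Emit:
drive_tool([
  [[0,0,0.15,0,-0.6],[0,0,0.3,0,-0.6],[0,0,0.4,0,-0.6],[0,0,0.4,0,-0.6]],
])

```text
t: 21.2
ee_pos: [570.4, 30.0, 122.9]
tool_rot: [-2.031, -2.397, 0.0]
force: [0.1, 0.3, -0.7]
width: 21.5
```

Emit:
drive_tool([
  [[-0.05,0,0,0,-0.6],[-0.1,0.02,0.2,0,-0.6],[-0.1,0.03,0.4,0,-0.6],[-0.1,0.03,0.6,0,-0.6],[-0.1,0.03,0.8,0,-0.6],[-0.1,0.03,0.8,0,-0.6]],
])

```text
t: 21.7
ee_pos: [570.8, 29.0, 114.6]
tool_rot: [-2.031, -2.397, 0.001]
force: [-1.5, 0.4, -0.9]
width: 22.0
```

```bash
python3 st.py
```

```text
[570.77606693  29.03555412 114.63310152] [-1.52109849  0.38756864 -0.88042932] [-0.00076775  0.02332158 -0.01388453] 21.99440367078981 21.7
unit -0.9304240129898753 -48.44561071461546 ang 3.0862221779021644 r 86.05523459257778
F rad out 1.3877232944537883 F tangential (opening +) -0.9565298349948397
```

Emit:
drive_tool([
  [[0,0,0.3,0,-0.6],[0,0,0.7,0,-0.6],[0,0,1.1,0,-0.6],[0,0,1.5,0,-0.6],[0,0,1.8,0,-0.6],[0,0,2.1,0,-0.6],[0,0,2.3,0,-0.6],[0,0,2.3,0,-0.6]],
])

```text
t: 22.37
ee_pos: [570.8, 29.0, 91.6]
tool_rot: [-2.031, -2.397, 0.001]
force: [-0.1, 0.7, 0.1]
width: 21.8
```

```bash
python3 st.py
```

```text
[570.80393842  28.98505423  91.63765249] [-0.1109459   0.67469466  0.14039112] [-0.01020403  0.01062148 -0.05231094] 21.77610140934975 22.3667
unit -0.9111888985868344 -48.49998964574233 ang -12.064661599644175 r 87.85162596156533
F rad out -0.03024090337629135 F tangential (opening +) 0.1370984887641278
```

Foot about 29.5; home expected near TCP z 84. Slowly down by feel.

Emit:
drive_tool([
  [[0,0,0.15,0,-0.6],[0,0,0.3,0,-0.6],[0,0,0.45,0,-0.6],[0,0,0.5,0,-0.6],[0,0,0.5,0,-0.6]],
])

```text
t: 22.78
ee_pos: [571.0, 29.0, 87.0]
tool_rot: [-2.031, -2.397, 0.0]
force: [-0.5, 0.1, -0.3]
width: 21.3
```

Emit:
drive_tool([
  [[0,0,0.05,0,-0.6],[0,0,0.1,0,-0.6],[0,0,0.15,0,-0.6],[0,0,0.15,0,-0.6]],
])

```text
t: 23.12
ee_pos: [571.0, 29.1, 85.5]
tool_rot: [-2.031, -2.397, 0.0]
force: [-0.3, -0.1, -0.0]
width: 21.4
```

Emit:
drive_tool([
  [[0,0,0.05,0,-0.6],[0,0,0.1,0,-0.6],[0,0,0.1,0,-0.6]],
])

```text
t: 23.37
ee_pos: [571.0, 29.0, 84.5]
tool_rot: [-2.031, -2.397, 0.0]
force: [0.4, -0.4, 0.4]
width: 22.0
```

Emit:
drive_tool([
  [[0,0,0.05,0,-0.6],[0,0,0.1,0,-0.6],[0,0,0.1,0,-0.6]],
])

```text
t: 23.62
ee_pos: [571.0, 29.1, 83.5]
tool_rot: [-2.031, -2.397, 0.0]
force: [-0.3, -0.5, -1.1]
width: 21.9
```

Emit:
drive_tool([
  [[0,0,0.05,0,-0.6],[0,0,0.1,0,-0.6],[0,0,0.1,0,-0.6]],
])

```text
t: 23.87
ee_pos: [571.0, 29.0, 82.5]
tool_rot: [-2.031, -2.397, 0.0]
force: [0.3, 0.4, -0.0]
width: 21.5
```

Emit:
drive_tool([
  [[0,0,0.05,0,-0.6],[0,0,0.1,0,-0.6],[0,0,0.1,0,-0.6]],
])

```text
t: 24.12
ee_pos: [571.3, 29.0, 82.2]
tool_rot: [2.031, 2.397, 0.001]
force: [-2.7, 0.1, 10.6]
width: 21.5
```

```bash
python3 - <<'E'
from h import *
P,d=camera("wrist");cv2.imwrite("pics/w12.png",P)
P,d=camera("scene");cv2.imwrite("pics/s12c.png",cv2.resize(P[190:330,230:400],None,fx=4,fy=4,interpolation=cv2.INTER_CUBIC))
E
```

```text
(no output)
```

View pics/w12.png

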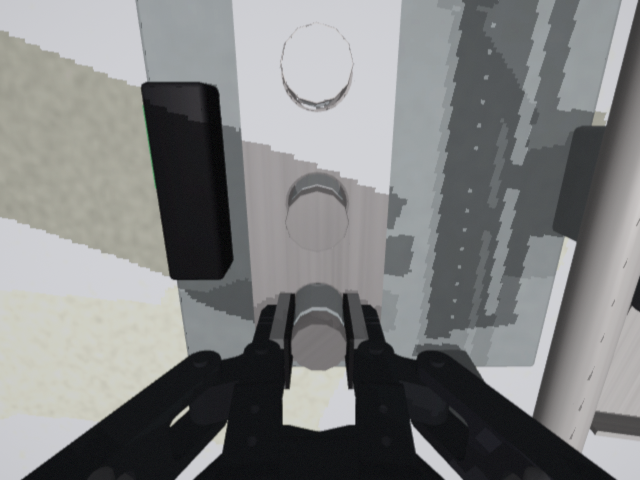

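Emit:
drive_tool([
  [[0,0,-0.05,0,-0.6],[0,0,-0.05,0,-0.5],[0,0,-0.05,0,-0.4],[0,0,-0.05,0,-0.3],[0,0,-0.05,0,-0.2],[0,0,-0.05,0,-0.1],[0,0,-0.05,0,0],[0,0,-0.05,0,0]],
])

```text
t: 24.88
ee_pos: [571.0, 29.0, 82.1]
tool_rot: [-2.031, -2.397, 0.0]
force: [-0.1, -0.8, 0.3]
width: 42.7
```

Emit:
drive_tool([
  [[0,0,-0.5,0,0],[0,0,-2,0,0],[0,0,-4.5,0,0],[0,0,-7.5,0,0],[0,0,-10,0,0],[-2,-1,-12,0,0],[-4,-2,-13,0,0],[-5,-3,-13,0,0]],
])

```text
t: 25.55
ee_pos: [549.9, -28.2, 214.3]
tool_rot: [2.032, 2.393, 0.004]
force: [0.4, -0.9, -0.0]
width: 42.5
```

Emit:
drive_tool([
  [[-3,-1,0,0,0],[-5,-2,0,0,0],[-5,-2,0,0,0],[-5,-2,0,0,0]],
])

```text
t: 25.88
ee_pos: [536.8, -79.5, 211.3]
tool_rot: [-2.034, -2.393, 0.001]
force: [0.4, 0.1, -0.1]
width: 42.5
```

```bash
python3 - <<'E'
from h import *
p=np.load("unit.npy")
c=camera_params("wrist");P,d=camera("wrist");cv2.imwrite("pics/w13.png",P)
v,u=np.nonzero(d>0);z=d[v,u];X=np.c_[(u-c["K"][0,2])/c["K"][0,0]*z,(v-c["K"][1,2])/c["K"][1,1]*z,z]
X=(X-c["t"])@c["R"]; q=X-[p[0],p[1],0];cs,sn=np.cos(p[2]),np.sin(p[2])
C=np.c_[cs*q[:,0]+sn*q[:,1],-sn*q[:,0]+cs*q[:,1],q[:,2]]
for y in(-50,0,50):
    m=(np.hypot(C[:,0]+1,C[:,1]-y-1.3)<9)&(C[:,2]<130)&(C[:,2]>40); print(y,m.sum(),np.percentile(C[m,2],[5,50,95]) if m.sum() else "")
m=(abs(C[:,0]+1)<25)&(abs(C[:,1]+25)<8);print("block",np.median(C[m,2]))
P,d=camera("scene");cv2.imwrite("pics/s13.png",P);cv2.imwrite("pics/s13c.png",cv2.resize(P[190:330,230:400],None,fx=4,fy=4,interpolation=cv2.INTER_CUBIC))
print(read_state()["t"],read_state()["ee_pos"])
E
```

```text
-50 668 [93.47476123 94.69717689 95.85962493]
0 377 [91.44886977 92.55749973 93.98081269]
50 0 
block 64.66842715245917
25.9833 [537.68915255 -77.48881825 211.4205705 ]
```

View pics/w13.png

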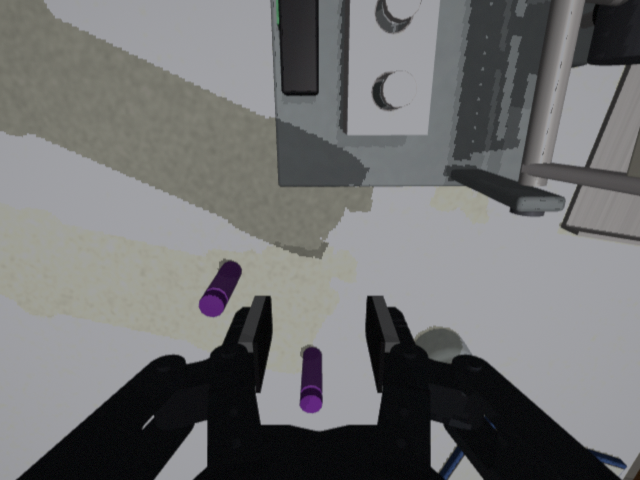

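View pics/s13c.png

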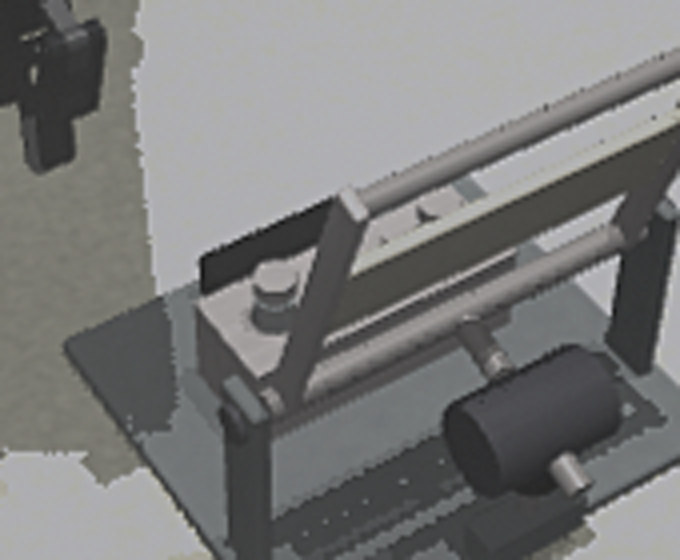

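```bash
python3 - <<'E'
from h import *
p=np.load("unit.npy"); print(delta([570.9,28.8,125],p[2]))
E
```

```text
(array([9.94, 5.03, 8.64]), np.float64(0.000419006034649394), array([537.7, -77.5, 211.4]), array([-0.1,  0.4, -0. ]), 42.36423756982474)
```

Emit:
drive_tool([
  [[3,1.5,0,0,-0.5],[6,3,0,0,-1],[8.5,4.3,1,0,-1],[9.9,5.0,3.5,0,-1],[9.9,5.0,6,0,-1],[9.9,5.0,7.5,0,-1],[9.9,5.0,8.4,0,-1],[9.9,5.0,8.4,0,-1]],
])

```text
t: 26.65
ee_pos: [570.1, 28.6, 126.1]
tool_rot: [-2.029, -2.396, 0.004]
force: [-1.2, 0.6, 0.2]
width: 0.4
```

Emit:
drive_tool([
  [[0,0,0.3,0,-1],[0,0,0.6,0,-1],[0,0,0.9,0,-1],[0,0,1.1,0,-1],[0,0,1.1,0,-1]],
])

```text
t: 27.07
ee_pos: [571.2, 28.0, 117.1]
tool_rot: [2.031, 2.397, 0.0]
force: [0.5, 0.3, -0.4]
width: 0.2
```

Emit:
drive_tool([
  [[0,0,0.15,0,-1],[0,0,0.3,0,-1],[0,0,0.45,0,-1],[0,0,0.5,0,-1],[0,0,0.5,0,-1]],
])

```text
t: 27.48
ee_pos: [571.1, 28.0, 112.0]
tool_rot: [-2.031, -2.397, 0.0]
force: [0.1, 0.2, 0.2]
width: 0.2
```

Emit:
drive_tool([
  [[0,0,0.05,0,-1],[0,0,0.1,0,-1],[0,0,0.15,0,-1],[0,0,0.15,0,-1]],
])

```text
t: 27.82
ee_pos: [571.1, 28.1, 110.5]
tool_rot: [-2.031, -2.397, 0.0]
force: [-0.5, -0.1, 0.3]
width: 0.1
```

Emit:
drive_tool([
  [[0,0,0.05,0,-1],[0,0,0.1,0,-1],[0,0,0.1,0,-1]],
])

```text
t: 28.07
ee_pos: [571.1, 28.1, 109.5]
tool_rot: [-2.031, -2.397, 0.0]
force: [0.1, 0.2, 0.3]
width: -0.1
```

Emit:
drive_tool([
  [[0,0,0.05,0,-1],[0,0,0.1,0,-1],[0,0,0.1,0,-1]],
])

```text
t: 28.32
ee_pos: [571.7, 28.0, 109.1]
tool_rot: [2.031, 2.396, 0.001]
force: [-0.5, -0.3, 7.1]
width: 0.3
```

Emit:
drive_tool([
  [[0,0,0.04,0,-1],[0,0,0.07,0,-1],[0,0,0.07,0,-1]],
])

```text
t: 28.57
ee_pos: [572.0, 28.0, 109.0]
tool_rot: [2.031, 2.396, 0.003]
force: [-4.1, 0.4, 19.2]
width: 0.0
```

Emit:
drive_tool([
  [[0,0,-0.3,0,-1],[0,0,-1.5,0,-1],[0,0,-4,0,-1],[0,0,-7,0,-1],[0,0,-10,0,-1],[-2,-1,-11,0,-0.5],[-5,-3,-11,0,0],[-8,-5,-11,0,0]],
])

```text
t: 29.23
ee_pos: [534.9, -59.7, 219.1]
tool_rot: [2.028, 2.398, 0.002]
force: [0.5, -1.6, 0.3]
width: 35.8
```

Emit:
drive_tool([
  [[-3,-2,0,0,0],[-4,-3,0,0,0],[-4,-3,0,0,0],[-4,-3,0,0,0],[-4,-3,0,0,0],[-4,-3,0,0,0]],
])

```text
t: 29.73
ee_pos: [512.5, -102.4, 217.9]
tool_rot: [-2.029, -2.399, 0.0]
force: [-0.3, 1.0, 0.4]
width: 42.4
```

```bash
python3 - <<'E'
from h import *
p=np.load("unit.npy")
c=camera_params("wrist");P,d=camera("wrist")
v,u=np.nonzero(d>0);z=d[v,u];X=np.c_[(u-c["K"][0,2])/c["K"][0,0]*z,(v-c["K"][1,2])/c["K"][1,1]*z,z]
X=(X-c["t"])@c["R"]; q=X-[p[0],p[1],0];cs,sn=np.cos(p[2]),np.sin(p[2])
C=np.c_[cs*q[:,0]+sn*q[:,1],-sn*q[:,0]+cs*q[:,1],q[:,2]]
for y in(-50,0,50):
    m=(np.hypot(C[:,0]+1,C[:,1]-y-1.3)<9)&(C[:,2]<130)&(C[:,2]>40); print(y,m.sum(),np.percentile(C[m,2],[5,50,95]) if m.sum() else "")
P,d=camera("scene");cv2.imwrite("pics/s14.png",P)
P,d=camera("top");cv2.imwrite("pics/t14.png",np.clip(P*1.6,0,255).astype('uint8'))
print(read_state()["t"],read_state()["ee_pos"],read_state()["force"])
E
```

```text
-50 685 [93.47797885 94.66732877 95.80934899]
0 0 
50 0 
29.8833 [ 512.25860982 -102.71277473  217.79484664] [ 0.1040154  -0.70323505 -1.16657955]
```

View pics/s14.png

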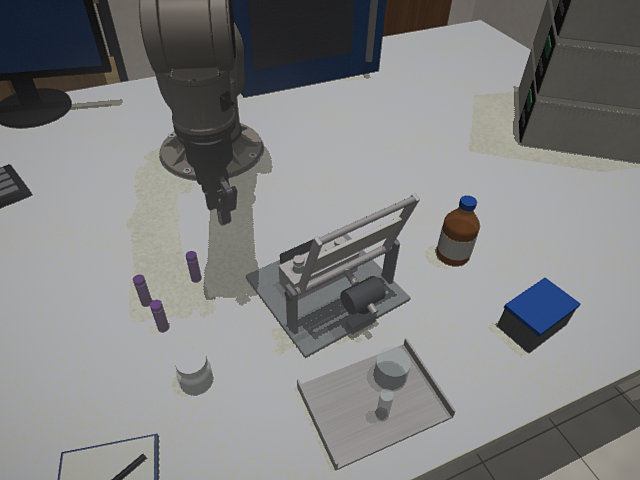

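View pics/t14.png

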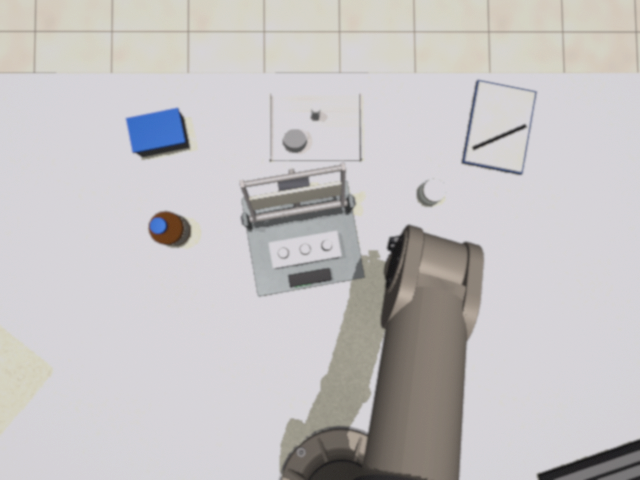

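The vial's top sits at the same height as before the push, 94.7 mm. The cover rests open, all three wells hold a vial, and the jar (432,190), the bottle (165,228) and the purple vials are where they were. I'm handing in.

```bash
python3 - <<'E'
from station import *
print(close_job())
E
```

```text
the job is handed in; nothing more can be done
None
```

The vial is loaded in the empty well (unit y = -50 mm) and the cover rests open on its stop. I handed the job in at about 30 s of the 72 s allowed.

**Cover:** I lifted it by the handle bar over the balance point. From there I guided it in 1 mm steps to the stop, which I felt at about 107° with 8.5 N. I backed off and let go. It stayed put, both right after release and in the last pictures.

**Vial:** It slid into the well with no noticeable force and met the bottom at about 11 N.

**Last checks:**
- Pushing on the cap with closed fingers did not move the vial. Its top measured 94.7 mm both before and after.
- The vial stands about 30 mm out of the block, and the neighbour I could measure about 28 mm. That 2 mm difference is the pad's thickness.
- The jar, the solvent bottle, the two loaded vials and the purple vials look unmoved in the top and scene pictures.
- The gripper is clear of everything.

**What disagreed or went less smoothly:**
- From the text I expected the seated vial to stand 32 mm out, about 2 mm more than I measured. I judge it home because it was firm under the push.
- The check push reached 19 N, more than I intended.
- Early in the opening, before I corrected the arc, about 48 N built up along the rails. This did not swing or bang the cover.

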